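Latch the storage tub shut

ROBOT

A 7-joint arm with a two-finger parallel gripper is mounted at the origin on a cart in front of the work surface, level with it; the furniture and walls round the work are solid. World frame = base frame: x ahead of the robot, y to its left, z up, the work surface at z = 0. Lengths are in m, angles in rad, forces in N, time in s.
With the tool pointing down it reaches from about 0.4 to 0.875 m from the base axis. Payload 19.3 kg.
Tool frame: the origin (TCP) lies at the very end of the fingers, on their centre line; the grasp point (between the pads) lies 19 mm behind it; z points along the fingers, x is the direction in which the jaws open and shut, and the axes are right-handed (so a half turn about z gives the same grasp; the last joint's range is limited). The gripper opens to 85 mm and grips with 20 to 120 N. Pads are 22 mm wide; open, the fingers measure 114 mm over their backs; the gripper's body (76 mm by 85 mm) begins 54 mm behind the grasp point. The pads swing forward as they close: fully open they stand 13 mm farther back than shut.
Start: joints at [1.073, 0.521, -0.036, 1.599, 0.021, 1.021, -0.113], TCP at [0.259, -0.569, 0.231] pointing down, gripper open.
Joint ranges: [-2.91, 2.91], [-0.3, 2.13], [-1.5, 1.42], [0.17, 2.43], [-1.26, 4.41], [0.16, 1.93], [-2.52, 2.52]. Speed limits (rad/s): [1.89, 1.89, 2.39, 2.39, 3.01, 3.01, 3.01].

INTERFACE

Orientations are given as [roll, pitch, yaw] about the fixed x, y, z axes, in that order (R = Rz(yaw) Ry(pitch) Rx(roll)).
In Python, from workcell import observe, eyes, job_done gives the robot as it stands. The module is installed in compiled form; this text tells all that it offers.
- The arm moves only by the shell command python3 -m pendant 'ROWS' [FORCE]. ROWS is JSON, a list of rows, each an object of numbers: "dx", "dy", "dz": the shift along the tool's x, y, z in mm; "ax", "ay", "az": the turn, a rotation vector about the tool's x, y, z in degrees; "claw": the finger opening in mm, from 0 to 85.4. A call has 1 to 10 rows; each row is the pose to reach, as a shift and turn from the pose commanded when the call began, along the tool's axes at that moment; what a row does not reach only later rows make up. A row lasts 1/12 s, in which the tool goes at most 41.7 mm and 7.16 degrees, less where a joint would pass 70% of its speed; a pose out of reach is approached as far as the arm can. A call with a gripper value outside its range is refused whole. The fingers move at their own pace and stop on an object; FORCE is the grip in N (left out, the last holds). Time passes only in rows, so rows that repeat a pose let the fingers close. It gives the time, the measured TCP pose, the force and the opening at its end, in the units of the state.
- observe(): the state, without advancing time (a new reading comes with each control period).
- eyes.grab_frame(name): name is "scene" or "top"; returns a dict with "image" (420x560x3 uint8, blue, green, red), "fovy" (degrees; the focal length in pixels is half the picture's height over the tangent of half this angle, whatever the lens; pixels are square), "cx", "cy" (the principal point, pixels), "dist" ([k1, k2, p1, p2, k3] as OpenCV has them; the pictures are not rectified), "view" (4x4, takes a point from world to camera coordinates). Camera axes: x right, y up, looking along -z (the intrinsics and any distortion apply to the point x, -y, -z); pixel columns grow to the right and rows downward; lengths in m; the calibration is good to about 2 mm. A picture is of the moment at which its call begins. There is no depth.
- job_done(): hands the job in, once; it reports no verdict.
The state is a dict: "clock": time; "qpos": joint angles; "qd": joint speeds; "joint_efforts": joint torques, N m; "position": TCP position; "tool_rot": TCP orientation; "force": force on the tool from outside, world axes, zero at the start; "moment": the same for the moment, N m; "grip_width": finger opening in m.
Only numpy, scipy, OpenCV 4.12 (cv2) and the standard library are available. Lean on these libraries where they do the work, as an engineer would, in place of code of your own. Each camera call takes 0.05 s, during which the arm holds its last target.

TASK

Swing the storage tub's lid down onto its seal, then lift the wire bail of the toggle latch over the upturned keeper on the lid so that it hooks, and press the lever down past its snap-over point until it is fully home and the lid is pulled tight. Finish by seating the lever on its stop with a firm push of 10 to 20 N for half a second. Work gently (never more than about 25 N on the lever or the lid), and leave the other kitchen things where they stand.

Things in the scene. Friction and masses are not known exactly. Their poses are not given: they have to be found in the camera images.
- tub: White plastic storage tub, 130 (x, depth) x 180 (y, width) x 130 mm high, fixed to the worktop. Origin: centre of its underside; z up; its front face, with the latch, looks to its own -x and lies at x = -65 mm. The lid's hinge runs along y at the rear top edge (x = +65, z = 130).
- lid (a joint): Grey lid, 133 x 186 x 14 mm, hinged along the tub's rear top edge, stiff enough to stay where it is left. Radians: 0 = resting on the uncompressed seal (a little below 0 when latched), larger = opened (front edge up and back), 1.2 = stop. Closed, its top is 148 mm above the tub's underside. Pushing the top of the front edge down with 2 to 4 N closes it.
- seal (a joint): Squeeze of the rubber seal under the lid, in radians about the same rear hinge: 0 = not squeezed, grows as the lid's front is pulled down (0.01 rad = 1.4 mm at the keeper). It is stiff, about 22 N per mm at the keeper: only the latch can squeeze it by millimetres.
- lever (a joint): Toggle lever on the tub's front: steel plate 20 mm wide, 4 mm thick, reaching 69 mm from its pivot to a rounded end. Radians: 0 = home (stop; handle points outward, to the tub's -x, and 30 degrees below level), grows as the handle swings outward and up (0.52 = level, 2.09 = straight up), 2.2 = stop. Friction of 0.04 N m holds it where it is left. The bail is hinged on its crank pin.
- bail (a joint): Wire bail hinged on the lever's crank pin. (bail - lever) is how far the bail leans outward (to the tub's -x) from vertical, in radians: 0 = upright, negative = leaning in over the lid. Friction of 0.018 N m holds it. Its crossbar is 65 mm and its grip bar 87 mm from the crank pin, in one straight line.
- bail_bar (a point): Middle of the bail's crossbar, a steel wire 5 mm thick and 33 mm long along the tub's y. This is the part that goes into the keeper's groove.
- bail_grip (a point): Middle of the black grip bar on top of the bail, a round bar 12 mm thick and 28 mm long along the tub's y with flat ends: pinch it across its ends (closing along the tub's y); it can turn between the fingertips. Free space of 40 mm and more beside it.
- groove (a point): Middle of the keeper's groove floor as nominally set; axes as the tub's when the lid is down (then at x = -73.5, z = 136 mm of the tub). The steel keeper on the lid's front, 22 mm wide, is a ledge with an upturned lip: groove 17 mm from lid face to lip, lip 3 mm thick, 5 mm high. The keeper's true height is screw-set within 1.5 mm above or below this point (not reported: feel for it).
- lid_front (a point): Middle of the top of the lid's front edge.
- lever_pivot (a point): The lever's pivot axis (along the tub's y), at x = -81, y = 0, z = 85 mm of the tub. The crank pin that carries the bail is 18 mm from it: with a = lever - 0.21 rad it lies at x = -81 - 18 sin(a), z = 85 - 18 cos(a) mm in the tub's frame.
- lever_pad (a point): Where to press the lever: upper face of its handle, 58 mm from the pivot. With the bail hooked on the resting lid the lever stands at 1.0 to 1.35. Pressing down from there meets a load of 5 to 15 N here, depending on the keeper's setting, highest between 1.0 and 0.7; it fades by 0.45, and past about 0.25 the lever is drawn to its stop and stays. The stop is hard: the force rises steeply on it.
- mug: Bystander: coffee mug, 92 x 127 x 95 mm, about 18 cm from the tub's middle to its left. Origin under its centre.
- pepper: Bystander: pepper shaker, 44 mm across, 90 mm tall, right of the tub. Origin under its centre.
- spoon: Bystander: table spoon, 187 x 31 x 6 mm, lying on the worktop right of the latch. Origin under its centre.
- candle: Bystander: candle, 52 mm across, 144 mm tall. Origin under its centre.
- canister: Bystander: canister, 105 mm across, 176 mm tall. Origin under its centre.
- roll_holder: Bystander: upright roll holder, 143 mm foot, 328 mm tall. Origin under its centre.

How it is judged:
On the way, in this order (a step that is already met when the one before it is completed fails the run):
1. the lid is down on its seal, the lever still up (value of joint lid below 0.03 rad and value of joint lever above 0.6 rad), for 0.2 s.
2. the bail's crossbar lies in the keeper's groove behind the lip, the lever still up (all of step 1 and x of bail_bar in the frame of groove between -0.009 and 0.008 m and z of bail_bar in the frame of groove below 0.0055 m), for 0.2 s.
3. the lever, fully home with the bail hooked, is pressed onto its stop by the fingers with more than 8 N (x of bail_bar in the frame of groove between -0.009 and 0.008 m and z of bail_bar in the frame of groove below 0.0055 m and value of joint lever below 0.06 rad and contact force between the fingers and lever above 8 N), for 0.2 s.
At the end, for the whole second after the job is handed in: The lid is closed (within 0.02 rad), the bail's crossbar lies in the keeper's groove behind the lip, the lever is fully home (within 0.06 rad of its stop) and the seal is squeezed by more than 0.009 rad (x of bail_bar in the frame of groove between -0.009 and 0.008 m and z of bail_bar in the frame of groove below 0.0055 m and value of joint lid below 0.02 rad and value of joint lever below 0.06 rad and value of joint seal above 0.009 rad); the robot touches nothing.
It fails at once if the robot presses on the lever with more than 30 N (contact force between any of the arm, the fingers and lever_c0 above 30 N or contact force between any of the arm, the fingers and lever_c1 above 30 N).
It fails at once if the robot presses on the lid or keeper with more than 30 N (contact force between any of the arm, the fingers and lid above 30 N).
It fails at once if one of the bystanders (mug, pepper shaker, spoon, candle, canister, roll holder) is moved by more than 3 cm (distance of any of mug, pepper, spoon, candle, canister, roll_holder from where it was at the start of the episode above 0.03 m).
It also fails if it takes over 72 s, if anything falls off the work surface, if the arm or the gripper's body presses on something with over 40 N, if the wrist force passes 120 N, or if a joint passes its speed limit or range.

## Working session

There is one attempt and no reset: what is moved stays moved. The work goes in short steps, Python scripts to look and compute and a shell command to move; the robot and the scene stay as the last step left them, time stands still between calls to the robot, and variables do not carry over. Pictures are saved under pics/ and viewed, and the job is handed in when it is done.

```bash
mkdir -p pics; ls
python3 - <<'E'
from workcell import observe, eyes
import cv2
s=observe(); print({k:s[k] for k in ['clock','position','tool_rot','force','grip_width']})
for n in ['scene','top']:
    f=eyes.grab_frame(n); cv2.imwrite(f'pics/{n}0.png',f['image']); print(n,f['fovy'],f['cx'],f['cy'],f['dist'],f['view'])
E
```

```text
pics
{'clock': 0.0, 'position': array([ 0.25911558, -0.56839533,  0.23074788]), 'tool_rot': array([ 3.14150332e+00,  1.10798061e-03, -1.14301470e+00]), 'force': array([ 0.03820312, -0.38977486,  0.11100786]), 'grip_width': 0.0854906486199367}
scene 50.13968933134702 275.38227519705265 205.84026596577058 [-0.04653707  0.          0.          0.          0.        ] [[-0.53772176 -0.8431006   0.00605684  0.34016001]
 [ 0.58118211 -0.36544908  0.72709995 -0.37021058]
 [-0.61080494  0.39449758  0.6865049  -0.98866951]
 [ 0.          0.          0.          1.        ]]
top 52.66992139430859 282.24484290790923 212.44049213330618 [-0.01195934  0.          0.          0.          0.        ] [[ 0.01935074 -0.999727   -0.01309491  0.05690426]
 [ 0.97994822  0.01636682  0.19857897 -0.57459813]
 [-0.19831043 -0.01667498  0.97999741 -1.24119431]
 [ 0.          0.          0.          1.        ]]
```

View pics/scene0.png

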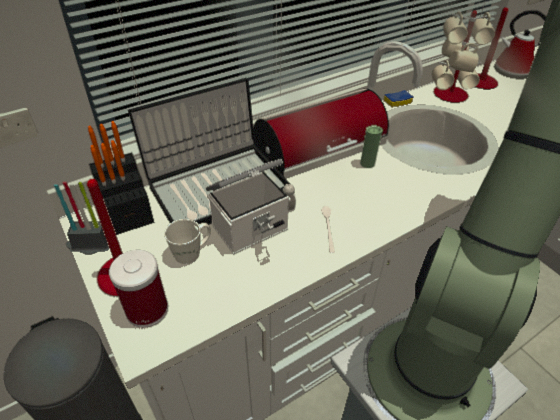

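View pics/top0.png

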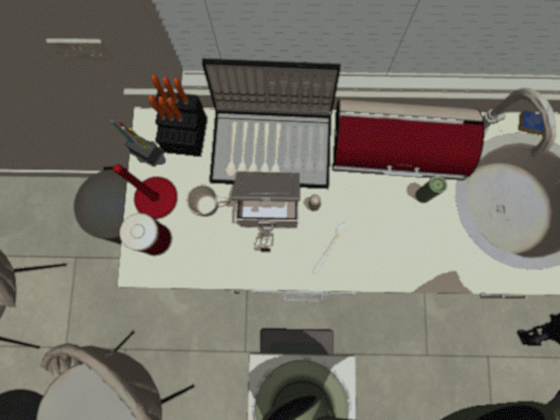

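```bash
cat > h.py <<'E'
import numpy as np,cv2
from workcell import observe, eyes
def K(f):
    h=f['image'].shape[0]; fl=h/2/np.tan(np.radians(f['fovy'])/2)
    return np.array([[fl,0,f['cx']],[0,fl,f['cy']],[0,0,1.]])
def ray(f,u,v):
    p=cv2.undistortPoints(np.array([[[u,v]]],float),K(f),np.array(f['dist']))[0,0]
    V=np.array(f['view']);R=V[:3,:3];t=V[:3,3]
    d=R.T@np.array([p[0],-p[1],-1.]);return -R.T@t,d/np.linalg.norm(d)
def onplane(f,u,v,z):
    o,d=ray(f,u,v);return o+d*(z-o[2])/d[2]
def tri(f1,p1,f2,p2):
    o1,d1=ray(f1,*p1);o2,d2=ray(f2,*p2)
    A=np.stack([d1,-d2],1);s=np.linalg.lstsq(A,o2-o1,rcond=None)[0]
    a=o1+s[0]*d1;b=o2+s[1]*d2;return (a+b)/2,np.linalg.norm(a-b)
def proj(f,P):
    V=np.array(f['view']);c=(V[:3,:3]@np.array(P).T).T+V[:3,3];c=c*[1,-1,-1]
    return cv2.projectPoints(c.reshape(-1,1,3),np.zeros(3),np.zeros(3),K(f),np.array(f['dist']))[0][:,0]
def crop(img,x0,y0,x1,y1,s,name):
    c=cv2.resize(img[y0:y1,x0:x1],None,fx=s,fy=s,interpolation=cv2.INTER_CUBIC);cv2.imwrite(name,c)
E
python3 - <<'E'
from h import *
import pickle
a=cv2.imread('pics/scene0.png');crop(a,190,145,320,275,5,'pics/s0c.png')
a=cv2.imread('pics/top0.png');crop(a,180,160,340,260,5,'pics/t0c.png')
fs={n:eyes.grab_frame(n) for n in ['scene','top']}
pickle.dump(fs,open('f0.pkl','wb'))
E
```

```text
(no output)
```

View pics/s0c.png

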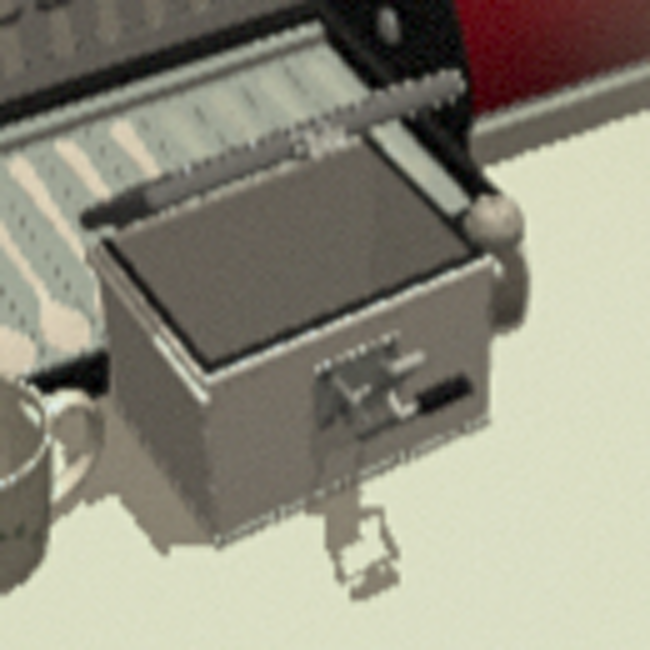

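View pics/t0c.png

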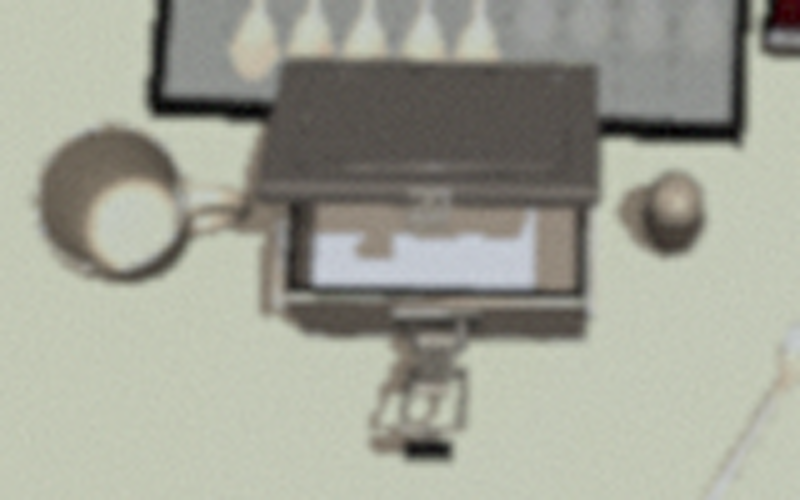

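Run:
```python
from h import *
import pickle
f=pickle.load(open('f0.pkl','rb'));S,T=f['scene'],f['top']
s=lambda x,y:(x/5+190-.4,y/5+145-.4); t=lambda x,y:(x/5+180-.4,y/5+160-.4)
def P(n,a,b): print(n,*[np.round(q,4) for q in tri(S,s(*a),T,t(*b))])
P('grip',(445,394),(428,450))
P('gripL',(420,405),(405,450)); P('gripR',(468,383),(452,450))
P('rimFL',(207,390),(280,297));P('rimFR',(492,262),(588,300))
print('z=.13: FL',onplane(S,*s(207,390),.13),onplane(T,*t(280,300),.13))
print('z=.13: FR',onplane(S,*s(492,262),.13),onplane(T,*t(588,305),.13))
print('z=0: FL',onplane(S,*s(215,545),0),'FR',onplane(S,*s(487,422),0),'top',onplane(T,*t(298,335),0),onplane(T,*t(585,335),0))
P('keeper',(320,140),(430,205))
P('lidL',(90,218),(260,190)); P('lidR',(460,90),(600,190))
```

```text
grip [0.4478 0.1106 0.1469] 0.0021
gripL [0.4482 0.1242 0.146 ] 0.0005
gripR [0.4479 0.097  0.1474] 0.0024
rimFL [0.5376 0.1996 0.1211] 0.0044
rimFR [0.539  0.0214 0.1226] 0.0029
z=.13: FL [0.52781866 0.20177009 0.13      ] [0.53559904 0.20014329 0.13      ]
z=.13: FR [0.53126749 0.02508441 0.13      ] [0.535683   0.02255303 0.13      ]
z=0: FL [ 5.36759739e-01  2.01103479e-01 -1.11022302e-16] FR [5.34931468e-01 2.21738755e-02 1.11022302e-16] top [0.53691922 0.20445031 0.        ] [0.54005864 0.02172572 0.        ]
keeper [0.5705 0.1085 0.2243] 0.0029
lidL [0.591  0.215  0.2022] 0.0253
lidR [0.5829 0.0165 0.2104] 0.0049
```

Run:
```python
from h import *
import pickle
f=pickle.load(open('f0.pkl','rb'))
C=np.array([.6005,.1115,0]);L=1.45;a=L-.21
w=lambda x,y,z:C+np.array([x,y,z])/1e3
pin=np.array([-81-18*np.sin(a),85-18*np.cos(a)])
th=.68;d=np.array([-np.sin(th),np.cos(th)])
tip=np.array([-81-69*np.cos(L-.5236),85+69*np.sin(L-.5236)])
pts={}
for n,(x,z) in dict(tip=tip,bar=pin+65*d,grip=pin+87*d,pin=pin,piv=(-81,85)).items():
    pts[n]=[w(x,y,z) for y in((-10,10) if n=='tip' else (-14,14) if n=='grip' else (-16.5,16.5))]
for nm,(x0,y0,x1,y1) in dict(scene=(230,195,300,270),top=(235,210,295,260)).items():
    F=f[nm];s=10;im=cv2.resize(F['image'][y0:y1,x0:x1],None,fx=s,fy=s,interpolation=cv2.INTER_CUBIC)
    col=dict(tip=(0,0,255),bar=(255,0,0),grip=(0,255,0),pin=(255,0,255),piv=(0,255,255))
    for n,p in pts.items():
        q=(proj(F,np.array(p))-[x0,y0]+.5)*s
        cv2.line(im,tuple(map(int,q[0])),tuple(map(int,q[1])),col[n],1)
    cv2.imwrite(f'pics/ov_{nm}.png',im)
```

```text
(no output)
```

View pics/ov_scene.png

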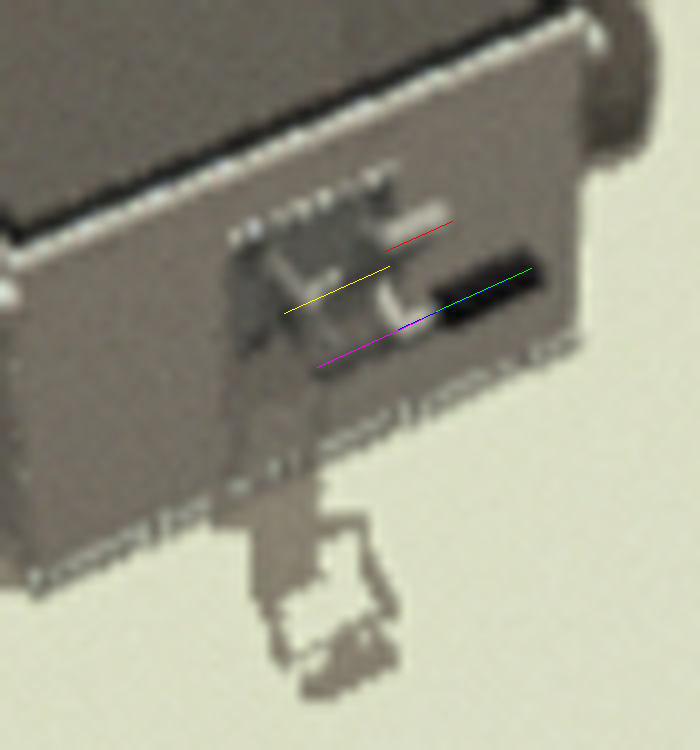

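View pics/ov_top.png

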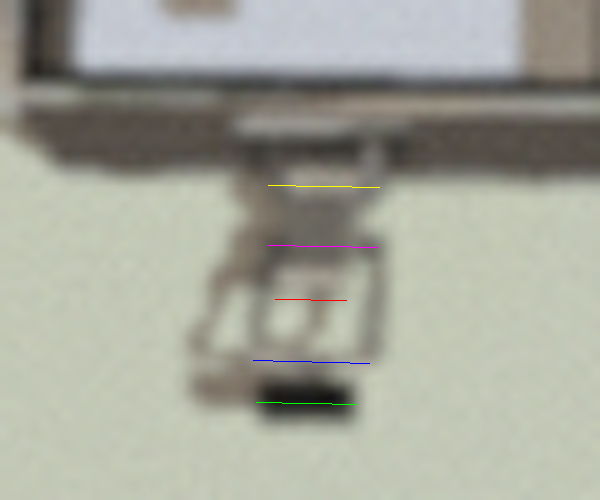

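```bash
R='{"dx":-480,"dy":-587,"dz":-69,"az":24.5,"claw":0}'; python3 -m pendant '[{"dx":-44,"dy":-54,"dz":-10,"az":5,"claw":0},{"dx":-69,"dy":-84,"dz":-20,"az":10,"claw":0},{"dx":-93,"dy":-114,"dz":-30,"az":15,"claw":0},{"dx":-118,"dy":-144,"dz":-40,"az":20,"claw":0},{"dx":-144,"dy":-176,"dz":-50,"az":24.5,"claw":0},{"dx":-169,"dy":-207,"dz":-60,"az":24.5,"claw":0},{"dx":-195,"dy":-238,"dz":-69,"az":24.5,"claw":0},{"dx":-220,"dy":-269,"dz":-69,"az":24.5,"claw":0},{"dx":-246,"dy":-300,"dz":-69,"az":24.5,"claw":0},{"dx":-272,"dy":-332,"dz":-69,"az":24.5,"claw":0}]'
```

```text
schema error: expected keys dx, dy, dz, ax, ay, az, claw
```

```bash
python3 -m pendant '[{"dx":-22,"dy":-27,"dz":-10,"ax":0,"ay":0,"az":5,"claw":0},{"dx":-47,"dy":-57,"dz":-20,"ax":0,"ay":0,"az":10,"claw":0},{"dx":-72,"dy":-88,"dz":-30,"ax":0,"ay":0,"az":15,"claw":0},{"dx":-97,"dy":-119,"dz":-40,"ax":0,"ay":0,"az":20,"claw":0},{"dx":-122,"dy":-150,"dz":-50,"ax":0,"ay":0,"az":24.5,"claw":0},{"dx":-147,"dy":-180,"dz":-60,"ax":0,"ay":0,"az":24.5,"claw":0},{"dx":-172,"dy":-211,"dz":-69,"ax":0,"ay":0,"az":24.5,"claw":0},{"dx":-197,"dy":-241,"dz":-69,"ax":0,"ay":0,"az":24.5,"claw":0},{"dx":-222,"dy":-272,"dz":-69,"ax":0,"ay":0,"az":24.5,"claw":0},{"dx":-247,"dy":-302,"dz":-69,"ax":0,"ay":0,"az":24.5,"claw":0}]'
```

```text
clock: 1.03
position: [0.4321, -0.2167, 0.3006]
tool_rot: [-3.141, -0.0, -1.571]
force: [1.1, -1.4, -0.4]
grip_width: -0.0002
```

```bash
python3 -m pendant '[{"dx":-35,"dy":-17,"dz":0,"ax":0,"ay":0,"az":0,"claw":0},{"dx":-70,"dy":-34,"dz":0,"ax":0,"ay":0,"az":0,"claw":0},{"dx":-105,"dy":-51,"dz":0,"ax":0,"ay":0,"az":0,"claw":0},{"dx":-140,"dy":-68,"dz":0,"ax":0,"ay":0,"az":0,"claw":0},{"dx":-175,"dy":-85,"dz":0,"ax":0,"ay":0,"az":0,"claw":0},{"dx":-210,"dy":-102,"dz":0,"ax":0,"ay":0,"az":0,"claw":0},{"dx":-245,"dy":-119,"dz":0,"ax":0,"ay":0,"az":0,"claw":0},{"dx":-280,"dy":-136,"dz":10,"ax":0,"ay":0,"az":0,"claw":0},{"dx":-315,"dy":-153,"dz":20,"ax":0,"ay":0,"az":0,"claw":0},{"dx":-328,"dy":-162,"dz":30,"ax":0,"ay":0,"az":0,"claw":0}]'
python3 - <<'E'
from h import *
for n,c in dict(scene=(170,80,330,270),top=(180,90,360,260)).items():
    F=eyes.grab_frame(n);crop(F['image'],*c,3,f'pics/{n}1.png')
print(observe()['position'],observe()['force'])
E
```

```text
clock: 1.87
position: [0.5942, 0.1151, 0.2696]
tool_rot: [-3.142, 0.002, -1.566]
force: [0.2, 0.3, -0.9]
grip_width: 0.0001
[0.59338315 0.11269025 0.26802444] [-0.49509144 -0.71638519 -0.32653291]
```

View pics/scene1.png

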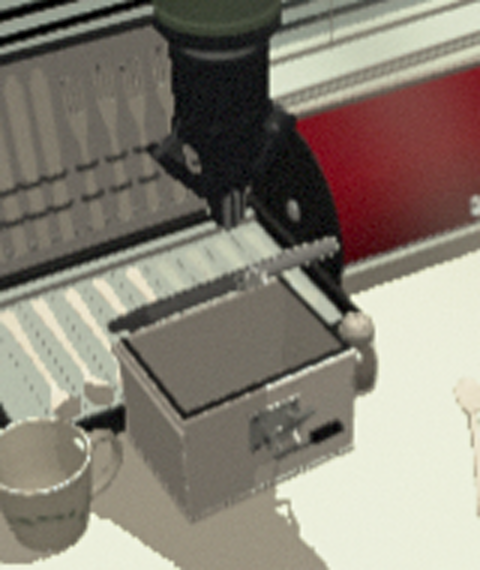

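```bash
python3 -m pendant '[{"dx":0,"dy":0,"dz":20,"ax":0,"ay":0,"az":0,"claw":0},{"dx":0,"dy":0,"dz":35,"ax":0,"ay":0,"az":0,"claw":0},{"dx":0,"dy":2,"dz":45,"ax":0,"ay":0,"az":0,"claw":0},{"dx":0,"dy":5,"dz":52,"ax":0,"ay":0,"az":0,"claw":0},{"dx":0,"dy":11,"dz":58,"ax":0,"ay":0,"az":0,"claw":0},{"dx":0,"dy":16,"dz":63,"ax":0,"ay":0,"az":0,"claw":0}]'
python3 - <<'E'
from h import *
for n,c in dict(scene=(170,80,330,270)).items():
    F=eyes.grab_frame(n);crop(F['image'],*c,3,f'pics/{n}2.png')
print(observe()['position'],observe()['force'])
E
```

```text
clock: 2.47
position: [0.5771, 0.1091, 0.2073]
tool_rot: [-3.141, 0.0, -1.571]
force: [1.9, -0.1, 1.0]
grip_width: 0.0003
[0.57595773 0.10913347 0.20654068] [ 0.63130194 -0.18216368 -0.13690832]
```

View pics/scene2.png

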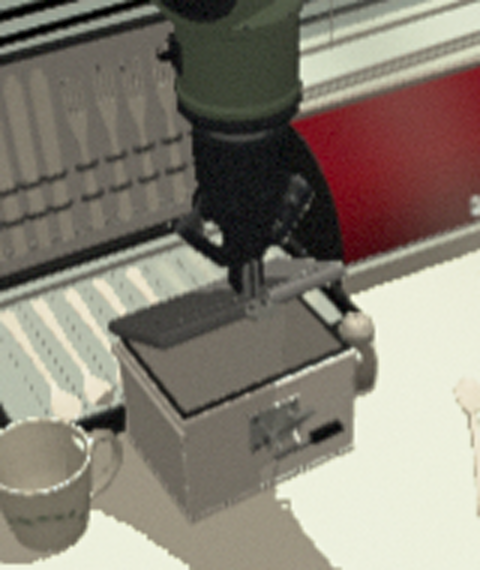

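```bash
python3 -m pendant '[{"dx":0,"dy":6,"dz":9,"ax":0,"ay":0,"az":0,"claw":0},{"dx":0,"dy":12,"dz":17,"ax":0,"ay":0,"az":0,"claw":0},{"dx":0,"dy":17,"dz":28,"ax":0,"ay":0,"az":0,"claw":0},{"dx":0,"dy":21,"dz":38,"ax":0,"ay":0,"az":0,"claw":0},{"dx":0,"dy":24,"dz":45,"ax":0,"ay":0,"az":0,"claw":0},{"dx":0,"dy":26,"dz":51,"ax":0,"ay":0,"az":0,"claw":0},{"dx":0,"dy":27,"dz":54,"ax":0,"ay":0,"az":0,"claw":0}]'
```

```text
clock: 3.1
position: [0.5501, 0.1093, 0.1527]
tool_rot: [3.141, -0.0, -1.571]
force: [-0.0, -0.1, 0.1]
grip_width: -0.0001
```

```bash
python3 -m pendant '[{"dx":0,"dy":0,"dz":1.5,"ax":0,"ay":0,"az":0,"claw":0},{"dx":0,"dy":0,"dz":3,"ax":0,"ay":0,"az":0,"claw":0},{"dx":0,"dy":0,"dz":4,"ax":0,"ay":0,"az":0,"claw":0}]';  python3 - <<'E'
from h import *
for n,c in dict(scene=(170,80,330,270)).items():
    F=eyes.grab_frame(n);crop(F['image'],*c,3,f'pics/{n}3.png')
print(observe()['position'],observe()['force'])
E
```

```text
clock: 3.35
position: [0.5508, 0.1094, 0.1494]
tool_rot: [-3.141, 0.0, -1.571]
force: [-0.0, -0.0, 0.0]
grip_width: -0.0001
[0.55073981 0.10936508 0.1492879 ] [-0.30475965 -0.54750722 -0.9566507 ]
```

View pics/scene3.png

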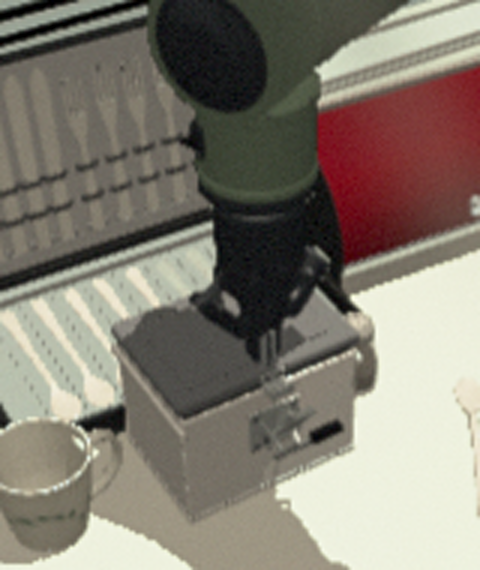

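```bash
python3 -m pendant '[{"dx":0,"dy":0,"dz":1,"ax":0,"ay":0,"az":0,"claw":0},{"dx":0,"dy":0,"dz":1.5,"ax":0,"ay":0,"az":0,"claw":0}]'; python3 -m pendant '[{"dx":0,"dy":0,"dz":0.5,"ax":0,"ay":0,"az":0,"claw":0},{"dx":0,"dy":0,"dz":0.5,"ax":0,"ay":0,"az":0,"claw":0}]'
```

```text
clock: 3.57
position: [0.5507, 0.1094, 0.1479]
tool_rot: [-3.141, 0.0, -1.571]
force: [-1.0, 0.1, 3.0]
grip_width: -0.0
clock: 3.73
position: [0.5507, 0.1094, 0.1477]
tool_rot: [-3.141, 0.0, -1.571]
force: [-1.9, -0.3, 6.2]
grip_width: 0.0001
```

```bash
python3 -m pendant '[{"dx":0,"dy":0,"dz":0,"ax":0,"ay":0,"az":0,"claw":0},{"dx":0,"dy":0,"dz":-30,"ax":0,"ay":0,"az":0,"claw":55},{"dx":0,"dy":0,"dz":-60,"ax":0,"ay":0,"az":0,"claw":55},{"dx":-1,"dy":35,"dz":-63,"ax":0,"ay":0,"az":0,"claw":55},{"dx":-1,"dy":70,"dz":-63,"ax":0,"ay":0,"az":0,"claw":55},{"dx":-1,"dy":103,"dz":-63,"ax":0,"ay":0,"az":0,"claw":55},{"dx":-1,"dy":103,"dz":-63,"ax":0,"ay":0,"az":0,"claw":55}]'
python3 - <<'E'
from h import *
import pickle
fs={}
for n,c in dict(scene=(220,130,320,260),top=(210,180,320,270)).items():
    F=eyes.grab_frame(n);fs[n]=F;crop(F['image'],*c,5,f'pics/{n}4.png')
pickle.dump(fs,open('f4.pkl','wb'))
print(observe()['position'],observe()['force'])
E
```

```text
clock: 4.32
position: [0.4426, 0.11, 0.2105]
tool_rot: [3.14, -0.001, -1.569]
force: [2.8, 0.9, 1.2]
grip_width: 0.055
[0.44731266 0.11035995 0.21089978] [1.02598047 0.44352492 0.41922564]
```

View pics/scene4.png

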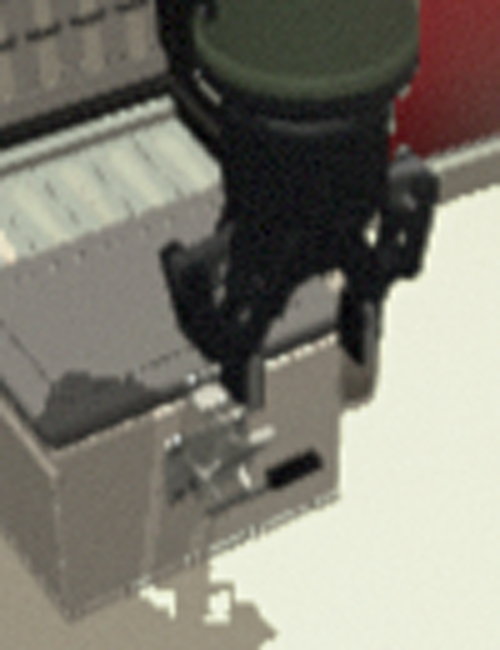

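View pics/top4.png

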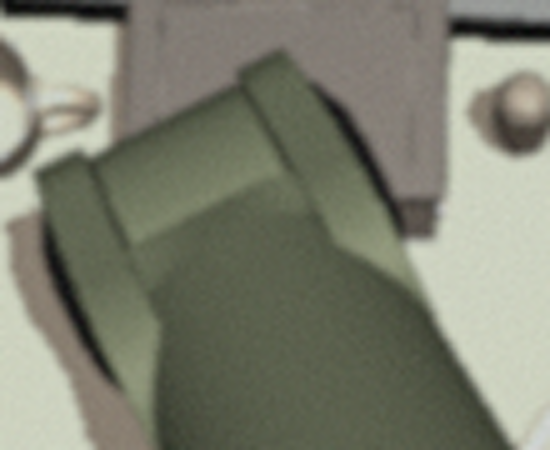

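```bash
python3 -m pendant '[{"dx":0,"dy":0,"dz":25,"ax":0,"ay":0,"az":0,"claw":55},{"dx":0,"dy":0,"dz":45,"ax":0,"ay":0,"az":0,"claw":55},{"dx":0,"dy":0,"dz":60,"ax":0,"ay":0,"az":0,"claw":55},{"dx":0,"dy":0,"dz":70,"ax":0,"ay":0,"az":0,"claw":55},{"dx":0,"dy":0,"dz":75,"ax":0,"ay":0,"az":0,"claw":55},{"dx":0,"dy":0,"dz":75,"ax":0,"ay":0,"az":0,"claw":55}]'
python3 - <<'E'
from h import *
import pickle
fs={}
for n,c in dict(scene=(220,130,320,260)).items():
    F=eyes.grab_frame(n);fs[n]=F;crop(F['image'],*c,5,f'pics/{n}5.png')
print(observe()['position'],observe()['force'])
print((proj(F,np.array([[.4478,.1106,.147],[.4478,.1246,.147],[.4478,.0966,.147]]))-[220,130])*5)
E
```

```text
clock: 4.92
position: [0.4477, 0.1104, 0.1346]
tool_rot: [3.14, -0.0, -1.571]
force: [-0.9, -0.2, -0.2]
grip_width: 0.0554
[0.44788802 0.11044155 0.13527669] [-0.47494101 -0.2782799  -0.57257309]
[[290.99199674 466.54149047]
 [267.24101596 477.29897023]
 [314.5097467  455.88848738]]
```

View pics/scene5.png

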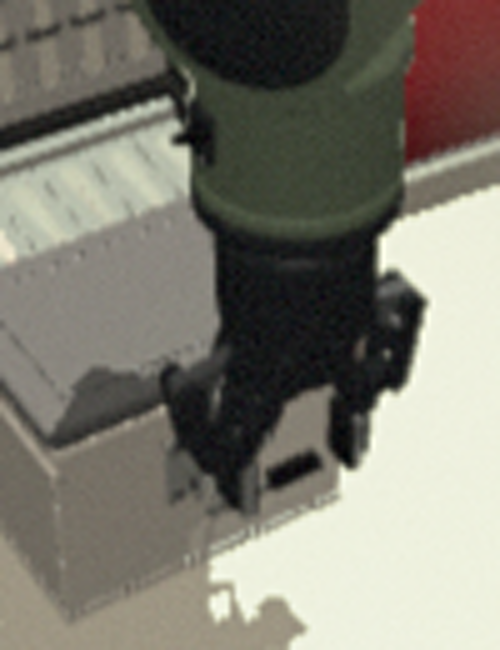

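```bash
python3 -m pendant '[{"dx":0,"dy":0,"dz":0,"ax":0,"ay":0,"az":0,"claw":40},{"dx":0,"dy":0,"dz":0,"ax":0,"ay":0,"az":0,"claw":32},{"dx":0,"dy":0,"dz":0,"ax":0,"ay":0,"az":0,"claw":24},{"dx":0,"dy":0,"dz":0,"ax":0,"ay":0,"az":0,"claw":20},{"dx":0,"dy":0,"dz":0,"ax":0,"ay":0,"az":0,"claw":20},{"dx":0,"dy":0,"dz":0,"ax":0,"ay":0,"az":0,"claw":20}]' 25
python3 - <<'E'
from h import *
for n,c in dict(scene=(220,130,320,260)).items():
    F=eyes.grab_frame(n);crop(F['image'],*c,5,f'pics/{n}6.png')
print(observe()['position'],observe()['force'],observe()['grip_width'])
E
```

```text
clock: 5.47
position: [0.4476, 0.1104, 0.1355]
tool_rot: [-3.141, 0.0, -1.571]
force: [-1.5, -1.7, 2.5]
grip_width: 0.0271
[0.44748948 0.11034683 0.13542892] [-2.35042966 -0.32573286  2.99715961] 0.027030230972271793
```

View pics/scene6.png

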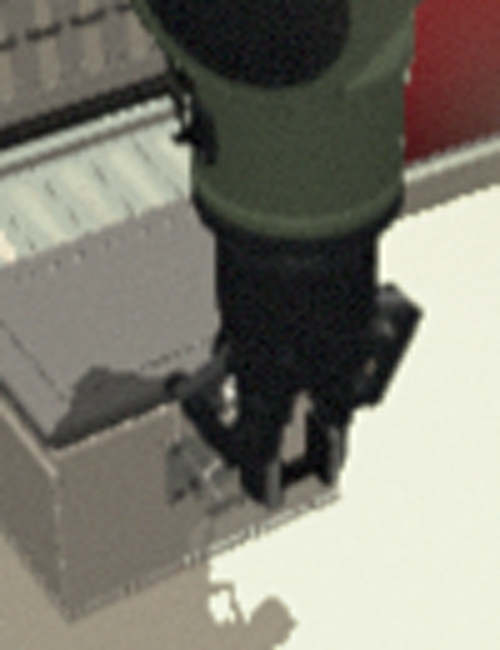

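Run:
```python
from h import *
import pickle
f=pickle.load(open('f4.pkl','rb'));S,T=f['scene'],f['top']
s=lambda x,y:(x/5+220-.4,y/5+130-.4); t=lambda x,y:(x/5+210-.4,y/5+180-.4)
print('top lid FR',onplane(T,*t(437,197),.148),'bottom-z134',onplane(T,*t(437,203),.134))
print('scene lid FL',onplane(S,*s(50,440),.148),'tub bottom FL',onplane(S,*s(70,618),0),'FR',onplane(S,*s(340,495),0))
crop(T['image'],225,175,305,235,10,'pics/t4b.png')
crop(S['image'],220,195,300,255,10,'pics/s4b.png')
# grid: predicted outlines for cx
for nm,F,(x0,y0,x1,y1) in(('t',T,(225,175,305,235)),('s',S,(220,195,300,255))):
    im=cv2.imread(f'pics/{nm}4b.png')
    for cx,col in((.6005,(0,0,255)),(.6065,(0,255,0))):
        for z,xo,w in((.148,-.068,.093),(.0,-.065,.09)):
            q=(proj(F,np.array([[cx+xo,.1115+w,z],[cx+xo,.1115-w,z]]))-[x0,y0]+.5)*10
            cv2.line(im,tuple(map(int,q[0])),tuple(map(int,q[1])),col,1)
    cv2.imwrite(f'pics/{nm}4b.png',im)
```

```text
top lid FR [0.5369901  0.02352223 0.148     ] bottom-z134 [0.53610695 0.02321743 0.134     ]
scene lid FL [0.52905796 0.2038333  0.148     ] tub bottom FL [ 5.36563047e-01  1.98071975e-01 -1.11022302e-16] FR [ 5.35340824e-01  1.98028152e-02 -1.11022302e-16]
```

View pics/t4b.png

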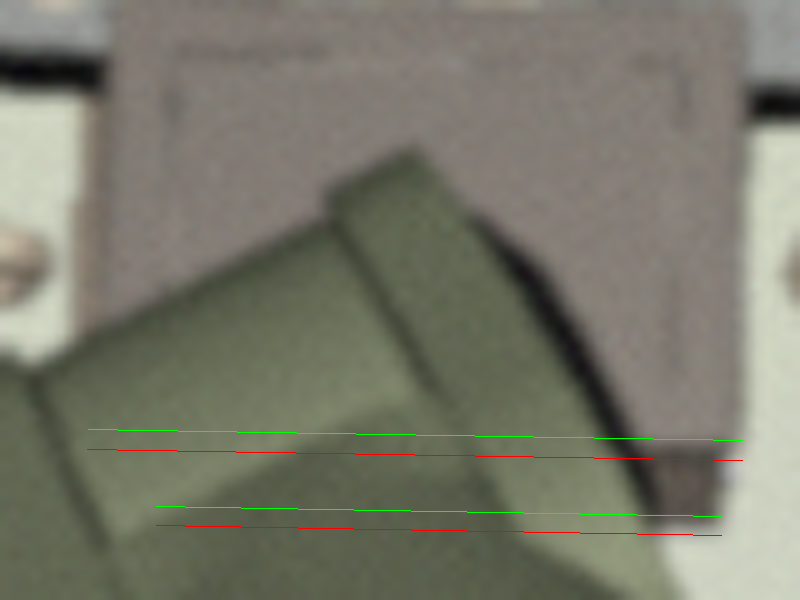

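View pics/s4b.png

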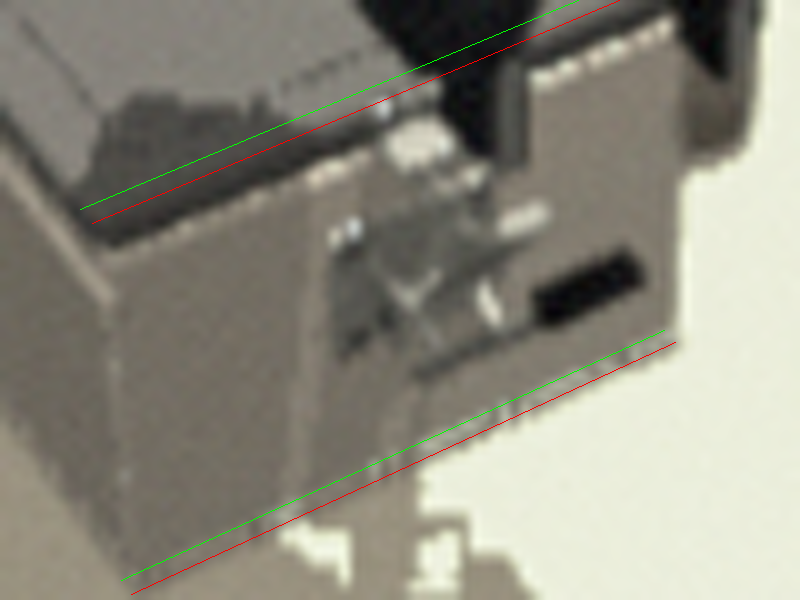

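```bash
cat > link.py <<'E'
import numpy as np
def frombar(bx,bz):
    dx,dz=bx+81,bz-85; r=np.hypot(dx,dz)
    # (dx+18s)^2+(dz+18c)^2=65^2
    k=(65**2-r*r-324)/36; a=np.arctan2(dx,dz)+np.arccos(k/r)
    P=np.array([-81-18*np.sin(a),85-18*np.cos(a)]);B=np.array([bx,bz]);G=B+22*(B-P)/65
    return a+.21,G,np.arctan2(P[0]-bx,bz-P[1])*-1
E
python3 - <<'E'
from link import *
for b in [(-130,130),(-120,138),(-110,144),(-100,148),(-92,150),(-82,150),(-74,150),(-74,146),(-74,142),(-74,138.5),(-74,137)]:
    L,G,lean=frombar(*b)
    for tilt in (20,):
        t=np.radians(tilt); T=G+12.5*np.array([-np.sin(t),-np.cos(t)]); print(b,'L%.2f'%L,'lean_out %.2f'%lean,'G',G.round(1),'TCPworld x,z (tilt20)',(T/1e3+[.603,0]).round(4),'(tilt0)',(G/1e3+[.603,-.0125]).round(4))
E
```

```text
(-130, 130) L1.17 lean_out -0.55 G [-141.6  148.7] TCPworld x,z (tilt20) [0.4571 0.137 ] (tilt0) [0.4614 0.1362]
(-120, 138) L1.33 lean_out -0.36 G [-127.7  158.6] TCPworld x,z (tilt20) [0.471  0.1469] (tilt0) [0.4753 0.1461]
(-110, 144) L1.50 lean_out -0.18 G [-114.   165.6] TCPworld x,z (tilt20) [0.4848 0.1539] (tilt0) [0.489  0.1531]
(-100, 148) L1.67 lean_out -0.02 G [-100.4  170. ] TCPworld x,z (tilt20) [0.4983 0.1583] (tilt0) [0.5026 0.1575]
(-92, 150) L1.80 lean_out 0.11 G [-89.6 171.9] TCPworld x,z (tilt20) [0.5091 0.1601] (tilt0) [0.5134 0.1594]
(-82, 150) L1.90 lean_out 0.26 G [-76.3 171.2] TCPworld x,z (tilt20) [0.5224 0.1595] (tilt0) [0.5267 0.1587]
(-74, 150) L2.05 lean_out 0.38 G [-65.8 170.4] TCPworld x,z (tilt20) [0.533  0.1586] (tilt0) [0.5372 0.1579]
(-74, 146) L1.84 lean_out 0.39 G [-65.5 166.3] TCPworld x,z (tilt20) [0.5332 0.1546] (tilt0) [0.5375 0.1538]
(-74, 142) L1.61 lean_out 0.39 G [-65.6 162.3] TCPworld x,z (tilt20) [0.5331 0.1506] (tilt0) [0.5374 0.1498]
(-74, 138.5) L1.38 lean_out 0.37 G [-66. 159.] TCPworld x,z (tilt20) [0.5327 0.1473] (tilt0) [0.537  0.1465]
(-74, 137) L1.26 lean_out 0.36 G [-66.3 157.6] TCPworld x,z (tilt20) [0.5324 0.1459] (tilt0) [0.5367 0.1451]
```

```bash
python3 -m pendant '[{"dx":0,"dy":-5,"dz":-5,"ax":0,"ay":0,"az":0,"claw":20},{"dx":0,"dy":-12,"dz":-11,"ax":-3,"ay":0,"az":0,"claw":20},{"dx":0,"dy":-20,"dz":-15,"ax":-6,"ay":0,"az":0,"claw":20},{"dx":0,"dy":-28,"dz":-18,"ax":-10,"ay":0,"az":0,"claw":20},{"dx":0,"dy":-36,"dz":-20,"ax":-14,"ay":0,"az":0,"claw":20},{"dx":0,"dy":-44,"dz":-22,"ax":-17,"ay":0,"az":0,"claw":20},{"dx":0,"dy":-51,"dz":-23,"ax":-20,"ay":0,"az":0,"claw":20},{"dx":0,"dy":-51,"dz":-23,"ax":-20,"ay":0,"az":0,"claw":20}]'
python3 - <<'E'
from h import *
for n,c in dict(scene=(220,130,320,260)).items():
    F=eyes.grab_frame(n);crop(F['image'],*c,5,f'pics/{n}7.png')
print(observe()['position'],observe()['tool_rot'],observe()['force'],observe()['grip_width'])
E
```

```text
clock: 6.18
position: [0.5003, 0.1101, 0.1578]
tool_rot: [2.789, 0.001, -1.572]
force: [-0.9, -1.2, 1.9]
grip_width: 0.0269
[0.49934173 0.1101442  0.15772008] [ 2.79189191e+00  1.96771070e-04 -1.57147232e+00] [-0.66925283 -1.12352787 -0.73767817] 0.027399768536552103
```

View pics/scene7.png

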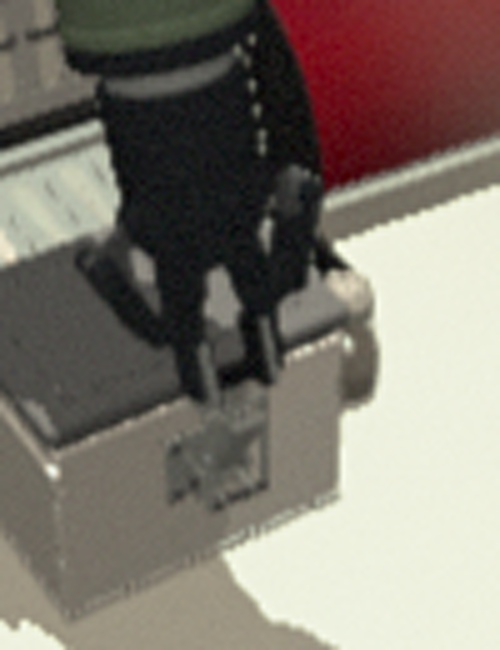

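```bash
python3 -m pendant '[{"dx":0,"dy":-5,"dz":-3,"ax":0,"ay":0,"az":0,"claw":20},{"dx":0,"dy":-9,"dz":-6,"ax":0,"ay":0,"az":0,"claw":20},{"dx":0,"dy":-13,"dz":-7.5,"ax":0,"ay":0,"az":0,"claw":20},{"dx":0,"dy":-17,"dz":-8.5,"ax":0,"ay":0,"az":0,"claw":20},{"dx":0,"dy":-21.6,"dz":-9.4,"ax":0,"ay":0,"az":0,"claw":20},{"dx":0,"dy":-21.6,"dz":-9.4,"ax":0,"ay":0,"az":0,"claw":20}]'
python3 - <<'E'
from h import *
for n,c in dict(scene=(220,130,320,260)).items():
    F=eyes.grab_frame(n);crop(F['image'],*c,5,f'pics/{n}8.png')
print(observe()['position'],observe()['tool_rot'],observe()['force'],observe()['grip_width'])
E
```

```text
clock: 6.73
position: [0.5229, 0.1103, 0.1598]
tool_rot: [2.793, -0.0, -1.571]
force: [-1.1, -1.3, 1.8]
grip_width: 0.027
[0.52245169 0.11034381 0.1598506 ] [ 2.79307109e+00  1.49275163e-05 -1.57081402e+00] [-0.02839732 -2.42842507  1.67785871] 0.02712374722838946
```

View pics/scene8.png

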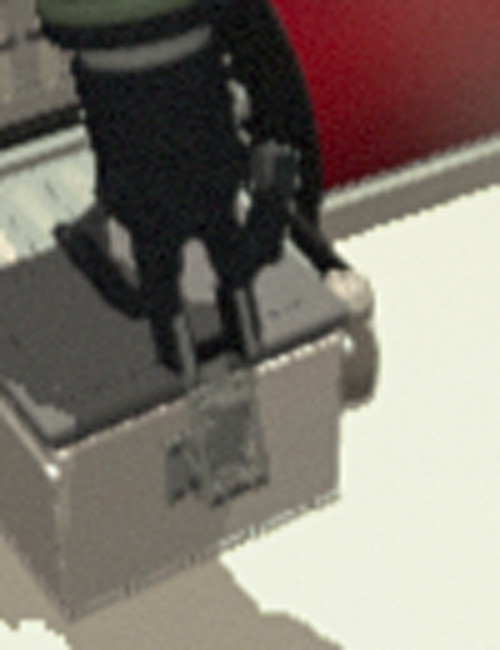

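```bash
python3 -m pendant '[{"dx":0,"dy":-3,"dz":-1,"ax":0,"ay":0,"az":0,"claw":20},{"dx":0,"dy":-6,"dz":-2,"ax":0,"ay":0,"az":0,"claw":20},{"dx":0,"dy":-9.7,"dz":-2.5,"ax":0,"ay":0,"az":0,"claw":20},{"dx":0,"dy":-9.7,"dz":-2.5,"ax":0,"ay":0,"az":0,"claw":20}]'
python3 - <<'E'
from h import *
import pickle
fs={}
for n,c in dict(scene=(235,170,295,240),top=(180,160,340,260)).items():
    F=eyes.grab_frame(n);fs[n]=F;crop(F['image'],*c,8 if n=='scene' else 4,f'pics/{n}9.png')
pickle.dump(fs,open('f9.pkl','wb'))
print(observe()['position'],observe()['tool_rot'],observe()['force'],observe()['grip_width'])
E
```

```text
clock: 7.12
position: [0.5327, 0.1103, 0.1586]
tool_rot: [2.793, 0.0, -1.571]
force: [0.3, -1.5, 2.1]
grip_width: 0.0269
[0.53228339 0.11033042 0.15876466] [ 2.79284260e+00  2.82762759e-05 -1.57078968e+00] [-0.25736378 -1.88070169  0.56435023] 0.027252240620360357
```

View pics/scene9.png

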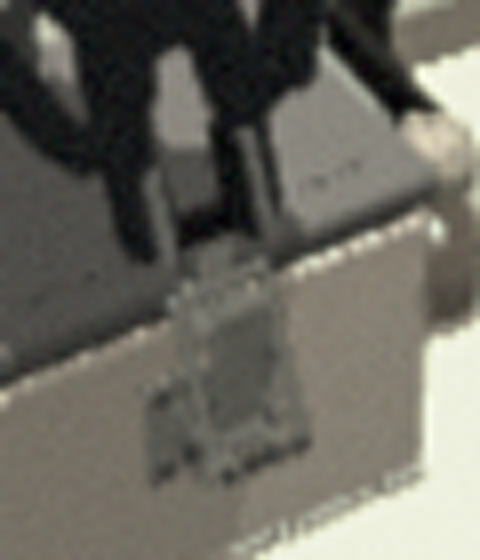

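View pics/top9.png

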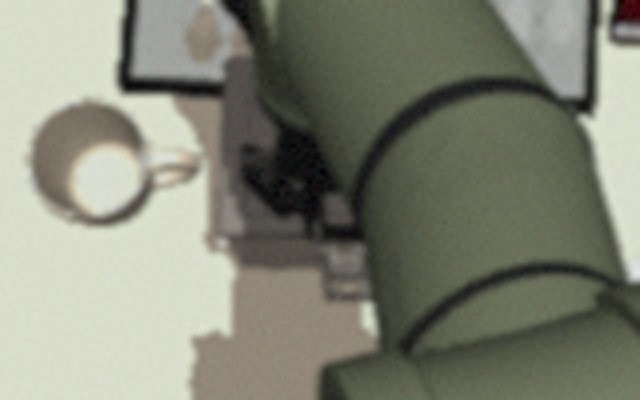

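```bash
python3 -m pendant '[{"dx":0,"dy":-0.7,"dz":1.9,"ax":0,"ay":0,"az":0,"claw":20},{"dx":0,"dy":-1.4,"dz":3.8,"ax":0,"ay":0,"az":0,"claw":20},{"dx":0,"dy":-2,"dz":5.6,"ax":0,"ay":0,"az":0,"claw":20},{"dx":0,"dy":-2,"dz":5.6,"ax":0,"ay":0,"az":0,"claw":20}]';python3 -m pendant '[{"dx":0,"dy":-0.35,"dz":1,"ax":0,"ay":0,"az":0,"claw":20},{"dx":0,"dy":-0.7,"dz":2,"ax":0,"ay":0,"az":0,"claw":20},{"dx":0,"dy":-0.7,"dz":2,"ax":0,"ay":0,"az":0,"claw":20}]'
```

```text
clock: 7.55
position: [0.5318, 0.1103, 0.1525]
tool_rot: [2.792, -0.0, -1.571]
force: [0.0, -1.8, 1.1]
grip_width: 0.027
clock: 7.8
position: [0.5319, 0.1103, 0.1505]
tool_rot: [2.792, -0.0, -1.571]
force: [0.6, -2.1, 0.7]
grip_width: 0.0273
```

Still free. Lower on by 1 mm steps, watching the force.

```bash
python3 -m pendant '[{"dx":0,"dy":-0.35,"dz":1,"ax":0,"ay":0,"az":0,"claw":20},{"dx":0,"dy":-0.7,"dz":2,"ax":0,"ay":0,"az":0,"claw":20}]';python3 -m pendant '[{"dx":0,"dy":-0.35,"dz":1,"ax":0,"ay":0,"az":0,"claw":20},{"dx":0,"dy":-0.35,"dz":1,"ax":0,"ay":0,"az":0,"claw":20}]'
python3 - <<'E'
from h import *
for n,c in dict(scene=(235,170,295,240)).items():
    F=eyes.grab_frame(n);crop(F['image'],*c,8,f'pics/{n}10.png')
print(observe()['position'],observe()['force'],observe()['moment'])
E
```

```text
clock: 7.97
position: [0.5319, 0.1104, 0.1491]
tool_rot: [2.793, 0.0, -1.571]
force: [-2.4, -3.5, 19.7]
grip_width: 0.0272
clock: 8.13
position: [0.5318, 0.1104, 0.1486]
tool_rot: [2.792, 0.0, -1.571]
force: [-4.3, -3.8, 19.1]
grip_width: 0.0275
[0.53184415 0.11038971 0.14855794] [-3.19951592 -3.96667683 19.28131617] [-0.75322077  1.73483552  0.24051871]
```

View pics/scene10.png

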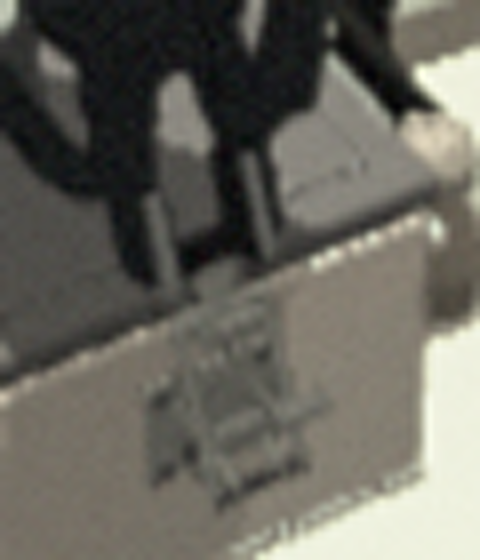

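```bash
python3 -m pendant '[{"dx":0,"dy":0.3,"dz":-1,"ax":0,"ay":0,"az":0,"claw":20},{"dx":0,"dy":0.3,"dz":-1,"ax":0,"ay":0,"az":0,"claw":20}]';python3 -m pendant '[{"dx":0,"dy":1,"dz":0.4,"ax":0,"ay":0,"az":0,"claw":20},{"dx":0,"dy":2,"dz":0.7,"ax":0,"ay":0,"az":0,"claw":20}]';python3 -m pendant '[{"dx":0,"dy":1,"dz":0.4,"ax":0,"ay":0,"az":0,"claw":20},{"dx":0,"dy":2,"dz":0.7,"ax":0,"ay":0,"az":0,"claw":20}]'
```

```text
clock: 8.35
position: [0.5319, 0.1104, 0.1493]
tool_rot: [2.793, 0.0, -1.571]
force: [-2.8, -3.5, 14.1]
grip_width: 0.0268
clock: 8.52
position: [0.5312, 0.1104, 0.1494]
tool_rot: [2.796, 0.0, -1.571]
force: [7.8, -3.0, 12.3]
grip_width: 0.0271
clock: 8.68
position: [0.5294, 0.1104, 0.1495]
tool_rot: [2.796, 0.001, -1.571]
force: [6.6, -2.1, 12.9]
grip_width: 0.0272
```

```bash
python3 -m pendant '[{"dx":0,"dy":0.2,"dz":-0.7,"ax":0,"ay":0,"az":0,"claw":20},{"dx":0,"dy":0.2,"dz":-0.7,"ax":0,"ay":0,"az":0,"claw":20}]';python3 -m pendant '[{"dx":0,"dy":1,"dz":0.4,"ax":0,"ay":0,"az":0,"claw":20},{"dx":0,"dy":2,"dz":0.7,"ax":0,"ay":0,"az":0,"claw":20}]';python3 -m pendant '[{"dx":0,"dy":1,"dz":0.4,"ax":0,"ay":0,"az":0,"claw":20},{"dx":0,"dy":2,"dz":0.7,"ax":0,"ay":0,"az":0,"claw":20}]'
```

```text
clock: 8.85
position: [0.5288, 0.1104, 0.1498]
tool_rot: [2.795, 0.0, -1.571]
force: [5.2, -2.7, 8.9]
grip_width: 0.0271
clock: 9.02
position: [0.5268, 0.1104, 0.1499]
tool_rot: [2.795, 0.0, -1.571]
force: [4.2, -2.6, 9.1]
grip_width: 0.0274
clock: 9.18
position: [0.5242, 0.1104, 0.1497]
tool_rot: [2.794, 0.0, -1.571]
force: [3.3, -3.0, 8.7]
grip_width: 0.0269
```

Run:
```python
from h import *
for n,c in dict(scene=(235,170,295,240)).items():
    F=eyes.grab_frame(n);crop(F['image'],*c,8,f'pics/{n}11.png')
print(observe()['position'],observe()['force'],observe()['moment'])
```

```text
[0.52400072 0.11042034 0.14976154] [ 3.2251757  -3.19792725  8.4838948 ] [-0.59457572 -0.56877819  0.27874119]
```

View pics/scene11.png

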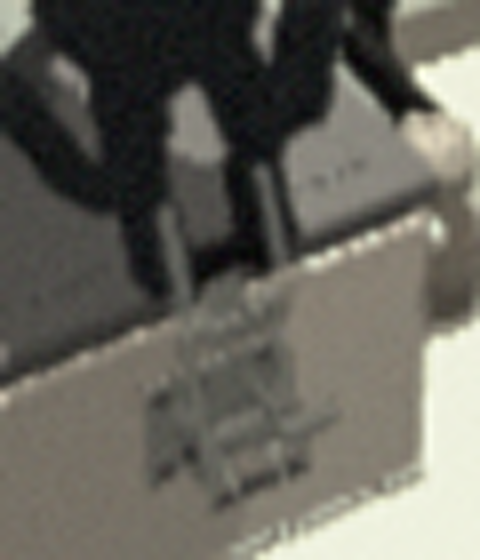

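Run:
```python
from h import *
from link import *
import pickle
F=pickle.load(open('f9.pkl','rb'))['scene']
for L in np.arange(.7,2.2,.1):
    q=np.array([[.603+(-81-69*np.cos(L-.5236))/1e3,.111+y,(85+69*np.sin(L-.5236))/1e3] for y in(-.01,.01)])
    print(round(L,2),((proj(F,q)-[235,170]+.5)*8).round(0).tolist())
```

```text
0.7 [[362.0, 516.0], [310.0, 540.0]]
0.8 [[360.0, 498.0], [308.0, 523.0]]
0.9 [[357.0, 480.0], [304.0, 504.0]]
1.0 [[352.0, 461.0], [299.0, 485.0]]
1.1 [[346.0, 442.0], [293.0, 466.0]]
1.2 [[340.0, 422.0], [287.0, 446.0]]
1.3 [[332.0, 402.0], [279.0, 425.0]]
1.4 [[324.0, 382.0], [270.0, 405.0]]
1.5 [[314.0, 362.0], [261.0, 386.0]]
1.6 [[305.0, 343.0], [251.0, 367.0]]
1.7 [[294.0, 325.0], [241.0, 348.0]]
1.8 [[283.0, 308.0], [230.0, 331.0]]
1.9 [[272.0, 292.0], [219.0, 315.0]]
2.0 [[261.0, 278.0], [208.0, 300.0]]
2.1 [[250.0, 265.0], [197.0, 287.0]]
2.2 [[239.0, 253.0], [186.0, 276.0]]
```

```bash
python3 -m pendant '[{"dx":0,"dy":0.2,"dz":-0.4,"ax":0,"ay":0,"az":0,"claw":20},{"dx":0,"dy":0.2,"dz":-0.4,"ax":0,"ay":0,"az":0,"claw":28},{"dx":0,"dy":0.2,"dz":-0.4,"ax":0,"ay":0,"az":0,"claw":40},{"dx":0,"dy":0.2,"dz":-0.4,"ax":0,"ay":0,"az":0,"claw":55},{"dx":0,"dy":0.2,"dz":-0.4,"ax":0,"ay":0,"az":0,"claw":55}]'
python3 - <<'E'
from h import *
for n,c in dict(scene=(235,170,295,240)).items():
    F=eyes.grab_frame(n);crop(F['image'],*c,8,f'pics/{n}12.png')
print(observe()['position'],observe()['force'],observe()['moment'],observe()['grip_width'])
E
```

```text
clock: 9.65
position: [0.5233, 0.1106, 0.1497]
tool_rot: [2.792, 0.0, -1.57]
force: [-0.4, 0.6, -0.4]
grip_width: 0.0546
[0.52334599 0.11057607 0.14972484] [0.49465437 0.74314459 0.29091806] [-0.032295   -0.36261641  0.03437798] 0.0549783578553469
```

View pics/scene12.png

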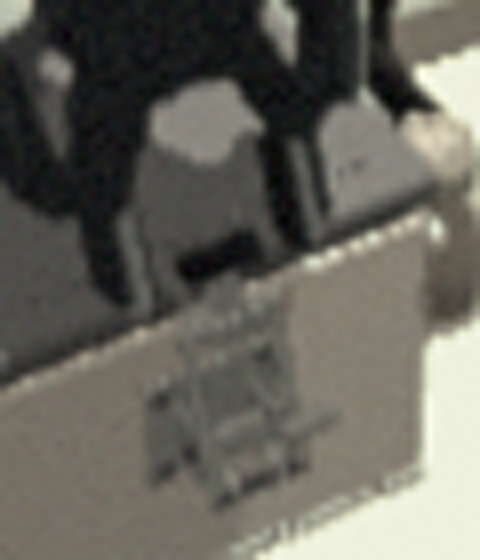

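```bash
python3 -m pendant '[{"dx":0,"dy":8,"dz":-23,"ax":0,"ay":0,"az":0,"claw":55},{"dx":0,"dy":17,"dz":-47,"ax":0,"ay":0,"az":0,"claw":55},{"dx":0,"dy":30,"dz":-42,"ax":6,"ay":0,"az":0,"claw":0},{"dx":0,"dy":40,"dz":-38,"ax":12,"ay":0,"az":0,"claw":0},{"dx":0,"dy":51,"dz":-34,"ax":18,"ay":0,"az":0,"claw":0},{"dx":0,"dy":51,"dz":-34,"ax":20,"ay":0,"az":0,"claw":0},{"dx":0,"dy":51,"dz":-34,"ax":20,"ay":0,"az":0,"claw":0}]'
python3 - <<'E'
from h import *
for n,c in dict(scene=(235,160,295,240)).items():
    F=eyes.grab_frame(n);crop(F['image'],*c,7,f'pics/{n}13.png')
print(observe()['position'],observe()['tool_rot'],observe()['force'],observe()['grip_width'])
E
```

```text
clock: 10.28
position: [0.4857, 0.1105, 0.2001]
tool_rot: [-3.139, -0.0, -1.569]
force: [0.7, -0.2, 0.1]
grip_width: -0.0003
[0.48680172 0.11051697 0.19997898] [-3.14105422e+00 -9.13014417e-05 -1.56984526e+00] [0.6054353  1.01270603 0.25576427] -0.00010011511106901653
```

View pics/scene13.png

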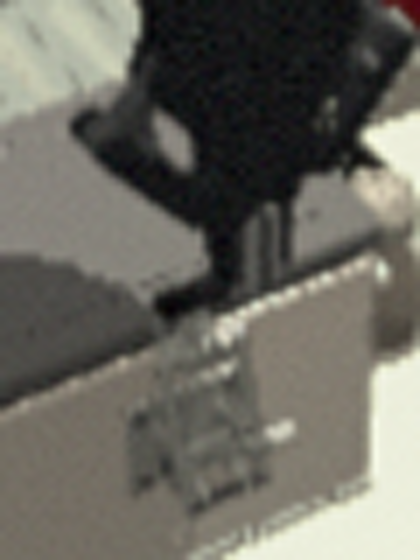

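Run:
```python
import numpy as np
for L,t,s in [(1.35,0,56),(1.25,0,56),(1.1,2,56),(.9,5,56),(.75,8,56),(.6,12,57),(.45,16,57),(.3,20,57),(.2,24,57),(.1,27,57),(0.0,30,57)]:
    e=L-.5236;t_=np.radians(t)
    h=np.array([-np.cos(e),np.sin(e)]);n=np.array([np.sin(e),np.cos(e)])
    c=np.array([.522,.085])+(s*h+2*n)/1e3
    u=np.array([-np.cos(t_),-np.sin(t_)])
    w=11*np.clip((e+t_)/.15,0,1)
    T=c-w*u/1e3
    print(L,t,'contact',c.round(4),'TCP',T.round(4),'rel to (.4868,.200): dy',round(-(T[0]-.4868)*1e3,1),'dz',round(-(T[1]-.2)*1e3,1))
```

```text
1.35 0 contact [0.4855 0.1275] TCP [0.4965 0.1275] rel to (.4868,.200): dy -9.7 dz 72.5
1.25 0 contact [0.4815 0.1237] TCP [0.4925 0.1237] rel to (.4868,.200): dy -5.7 dz 76.3
1.1 2 contact [0.4761 0.1172] TCP [0.4871 0.1176] rel to (.4868,.200): dy -0.3 dz 82.4
0.9 5 contact [0.4707 0.1074] TCP [0.4816 0.1084] rel to (.4868,.200): dy 5.2 dz 91.6
0.75 8 contact [0.4679 0.0995] TCP [0.4788 0.1011] rel to (.4868,.200): dy 8.0 dz 98.9
0.6 12 contact [0.4653 0.0913] TCP [0.4761 0.0936] rel to (.4868,.200): dy 10.7 dz 106.4
0.45 16 contact [0.465  0.0828] TCP [0.4756 0.0858] rel to (.4868,.200): dy 11.2 dz 114.2
0.3 20 contact [0.466  0.0743] TCP [0.4746 0.0775] rel to (.4868,.200): dy 12.2 dz 122.5
0.2 24 contact [0.4673 0.0688] TCP [0.4737 0.0716] rel to (.4868,.200): dy 13.1 dz 128.4
0.1 27 contact [0.4692 0.0634] TCP [0.4723 0.065 ] rel to (.4868,.200): dy 14.5 dz 135.0
0.0 30 contact [0.4716 0.0582] TCP [0.4716 0.0582] rel to (.4868,.200): dy 15.2 dz 141.8
```

```bash
python3 -m pendant '[{"dx":0,"dy":-3,"dz":25,"ax":0,"ay":0,"az":0,"claw":0},{"dx":0,"dy":-5.7,"dz":45,"ax":0,"ay":0,"az":0,"claw":0},{"dx":0,"dy":-5.7,"dz":60,"ax":0,"ay":0,"az":0,"claw":0},{"dx":0,"dy":-5.7,"dz":66,"ax":0,"ay":0,"az":0,"claw":0},{"dx":0,"dy":-5.7,"dz":70,"ax":0,"ay":0,"az":0,"claw":0}]'
python3 - <<'E'
from h import *
for n,c in dict(scene=(235,160,295,240)).items():
    F=eyes.grab_frame(n);crop(F['image'],*c,7,f'pics/{n}14.png')
print(observe()['position'],observe()['tool_rot'],observe()['force'],observe()['grip_width'])
E
```

```text
clock: 10.75
position: [0.4931, 0.1103, 0.1281]
tool_rot: [3.139, -0.0, -1.571]
force: [0.5, 0.5, 0.1]
grip_width: 0.0
[0.4930481  0.11036214 0.12815517] [ 3.13947592e+00 -1.99041165e-04 -1.57090909e+00] [ 0.7355769  -0.46602017 -0.75589218] -4.234123967476183e-05
```

View pics/scene14.png

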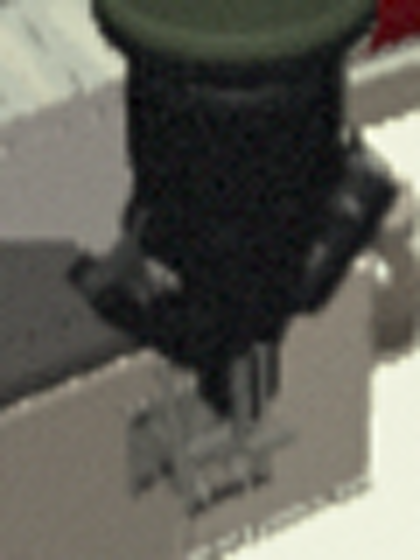

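```bash
python3 -m pendant '[{"dx":0,"dy":0,"dz":2,"ax":0,"ay":0,"az":0,"claw":0},{"dx":0,"dy":0,"dz":4,"ax":0,"ay":0,"az":0,"claw":0},{"dx":0,"dy":0,"dz":6,"ax":0,"ay":0,"az":0,"claw":0}]';  python3 -m pendant '[{"dx":0,"dy":0.5,"dz":1,"ax":0,"ay":0,"az":0,"claw":0},{"dx":0,"dy":1,"dz":2,"ax":0,"ay":0,"az":0,"claw":0}]';python3 -m pendant '[{"dx":0,"dy":0.5,"dz":1,"ax":0,"ay":0,"az":0,"claw":0},{"dx":0,"dy":1,"dz":2,"ax":0,"ay":0,"az":0,"claw":0}]'
```

```text
clock: 11.05
position: [0.4933, 0.1105, 0.1237]
tool_rot: [-3.141, 0.0, -1.571]
force: [0.1, -0.2, -0.6]
grip_width: -0.0
clock: 11.22
position: [0.492, 0.1104, 0.1215]
tool_rot: [-3.141, 0.0, -1.571]
force: [-0.1, 0.4, -0.6]
grip_width: -0.0
clock: 11.38
position: [0.4911, 0.1104, 0.1195]
tool_rot: [-3.141, 0.0, -1.571]
force: [0.0, 0.2, 4.1]
grip_width: 0.0003
```

```bash
python3 -m pendant '[{"dx":0,"dy":1.5,"dz":1,"ax":1,"ay":0,"az":0,"claw":0},{"dx":0,"dy":3,"dz":2.5,"ax":2,"ay":0,"az":0,"claw":0},{"dx":0,"dy":4,"dz":4,"ax":2,"ay":0,"az":0,"claw":0}]';python3 - <<'E'
from h import *
for n,c in dict(scene=(235,160,295,240)).items():
    F=eyes.grab_frame(n);crop(F['image'],*c,7,f'pics/{n}15.png')
print(observe()['position'],observe()['tool_rot'],observe()['force'],observe()['grip_width'])
E
```

```text
clock: 11.63
position: [0.4874, 0.1105, 0.1156]
tool_rot: [-3.104, 0.0, -1.57]
force: [4.4, -0.1, 2.7]
grip_width: 0.0002
[0.4872042  0.11046294 0.11540058] [-3.10549192e+00  2.49957471e-04 -1.57037420e+00] [ 4.17037517 -0.35535658  2.63835728] 0.0002687342649874572
```

View pics/scene15.png

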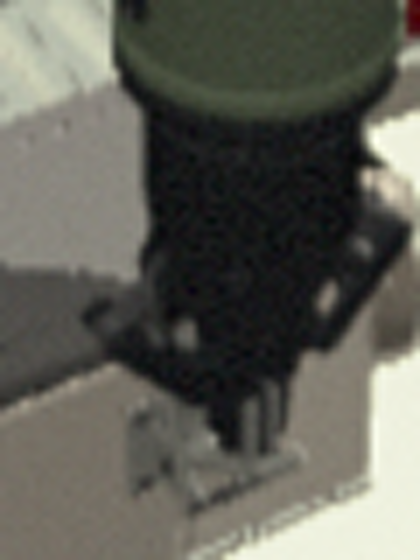

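```bash
python3 -m pendant '[{"dx":0,"dy":1.5,"dz":2,"ax":1,"ay":0,"az":0,"claw":0},{"dx":0,"dy":3,"dz":4,"ax":2,"ay":0,"az":0,"claw":0},{"dx":0,"dy":4,"dz":5.5,"ax":3,"ay":0,"az":0,"claw":0}]';python3 -m pendant '[{"dx":0,"dy":1,"dz":2,"ax":1,"ay":0,"az":0,"claw":0},{"dx":0,"dy":2,"dz":4,"ax":2,"ay":0,"az":0,"claw":0}]'
```

```text
clock: 11.93
position: [0.4837, 0.1105, 0.1099]
tool_rot: [-3.053, 0.0, -1.571]
force: [3.2, -0.7, 7.9]
grip_width: -0.0002
clock: 12.1
position: [0.4816, 0.1105, 0.1057]
tool_rot: [-3.019, 0.0, -1.571]
force: [-2.1, -0.1, 10.8]
grip_width: 0.0001
```

```bash
python3 -m pendant '[{"dx":0,"dy":1.6,"dz":2,"ax":1,"ay":0,"az":0,"claw":0},{"dx":0,"dy":3.2,"dz":4.1,"ax":2,"ay":0,"az":0,"claw":0}]';python3 -m pendant '[{"dx":0,"dy":1.2,"dz":2.4,"ax":1,"ay":0,"az":0,"claw":0},{"dx":0,"dy":2.4,"dz":4.8,"ax":2,"ay":0,"az":0,"claw":0}]'
python3 - <<'E'
from h import *
for n,c in dict(scene=(235,160,295,240)).items():
    F=eyes.grab_frame(n);crop(F['image'],*c,7,f'pics/{n}16.png')
print(observe()['position'],observe()['tool_rot'],observe()['force'],observe()['grip_width'])
E
```

```text
clock: 12.27
position: [0.4795, 0.1105, 0.1014]
tool_rot: [-2.983, 0.001, -1.571]
force: [4.6, -1.9, 8.9]
grip_width: 0.0001
clock: 12.43
position: [0.478, 0.1105, 0.0963]
tool_rot: [-2.948, 0.001, -1.571]
force: [5.1, -0.3, 8.3]
grip_width: 0.0001
[0.47741555 0.11050568 0.09581678] [-2.94714419e+00  3.29446510e-04 -1.57060437e+00] [5.00661914 0.87361294 7.01401431] 0.00021407934147278982
```

View pics/scene16.png

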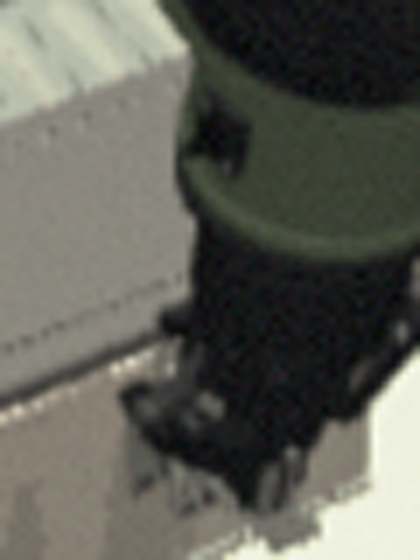

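```bash
python3 -m pendant '[{"dx":0,"dy":1.2,"dz":3.2,"ax":2,"ay":0,"az":0,"claw":0},{"dx":0,"dy":2.5,"dz":6.4,"ax":3.5,"ay":0,"az":0,"claw":0},{"dx":0,"dy":3.8,"dz":9.5,"ax":5,"ay":0,"az":0,"claw":0},{"dx":0,"dy":5,"dz":13,"ax":7,"ay":0,"az":0,"claw":0},{"dx":0,"dy":6.4,"dz":17,"ax":9,"ay":0,"az":0,"claw":0}]'
```

```text
clock: 12.9
position: [0.4849, 0.1131, 0.1034]
tool_rot: [-2.835, -0.013, -1.571]
force: [-0.5, -3.4, 7.3]
grip_width: -0.0004
```

Run:
```python
from h import *
for n,c in dict(scene=(205,140,315,250),top=(180,160,340,280)).items():
    F=eyes.grab_frame(n);crop(F['image'],*c,5,f'pics/{n}17.png')
s=observe()
print({k:np.round(s[k],3) for k in s})
```

```text
{'clock': np.float64(13.0), 'qpos': array([-0.547,  0.445,  0.131,  2.282,  0.53 ,  0.163, -2.519]), 'qd': array([ 0.029,  0.007, -0.026, -0.001,  0.003,  0.001, -0.003]), 'joint_efforts': array([-3.9860e+00, -6.2257e+01,  3.2920e+00, -1.7689e+01, -1.7100e-01,
       -1.4710e+00, -2.0000e-03]), 'position': array([0.486, 0.114, 0.104]), 'tool_rot': array([-2.832, -0.011, -1.571]), 'force': array([ 0.495, -3.309, 10.765]), 'moment': array([-0.757, -0.279, -0.215]), 'grip_width': np.float64(0.0)}
```

View pics/scene17.png

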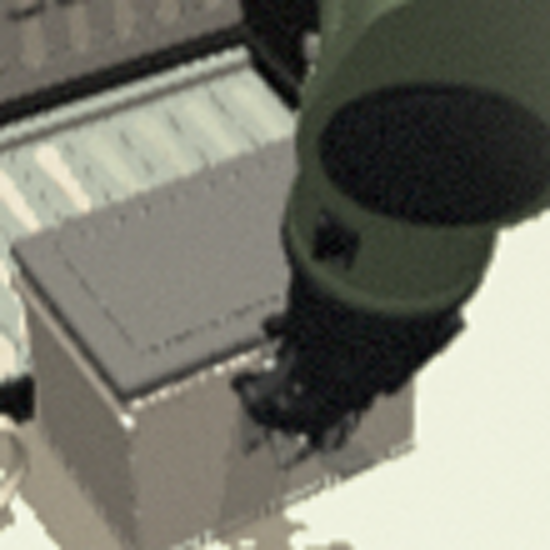

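View pics/top17.png

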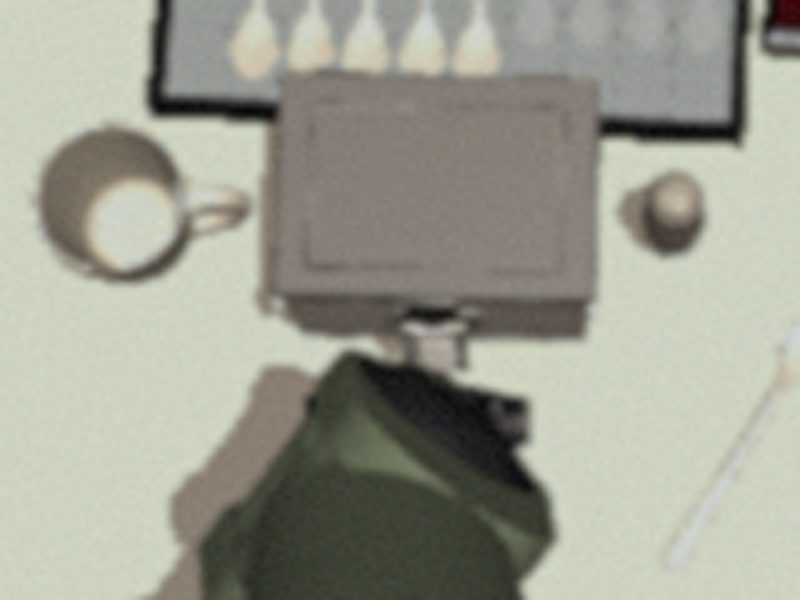

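```bash
python3 -m pendant '[{"dx":0,"dy":-2,"dz":-6,"ax":-4,"ay":0,"az":0,"claw":0},{"dx":0,"dy":-5,"dz":-14,"ax":-9,"ay":0,"az":0,"claw":0},{"dx":0,"dy":-9,"dz":-26,"ax":-14,"ay":0,"az":0,"claw":0},{"dx":0,"dy":-13,"dz":-38,"ax":-19,"ay":0,"az":0,"claw":0},{"dx":0,"dy":-13,"dz":-38,"ax":-19,"ay":0,"az":0,"claw":0}]';python3 - <<'E'
from h import *
s=observe()
print({k:np.round(s[k],3) for k in ['qpos','position','tool_rot','force']})
for n,c in dict(scene=(235,160,295,240)).items():
    F=eyes.grab_frame(n);crop(F['image'],*c,7,f'pics/{n}18.png')
E
```

```text
clock: 13.42
position: [0.4877, 0.1146, 0.1465]
tool_rot: [3.113, -0.006, -1.572]
force: [0.1, -1.3, -0.7]
grip_width: 0.0
{'qpos': array([-0.104,  0.473, -0.318,  1.966,  0.201,  0.762, -2.112]), 'position': array([0.488, 0.115, 0.146]), 'tool_rot': array([ 3.113, -0.006, -1.572]), 'force': array([ 0.147, -1.26 , -0.66 ])}
```

View pics/scene18.png

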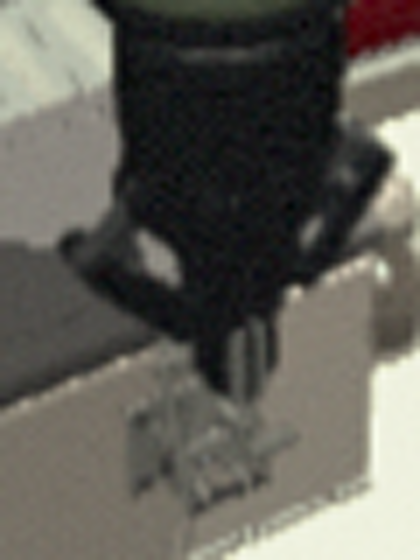

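```bash
python3 -m pendant '[{"dx":0,"dy":0,"dz":-15,"ax":0,"ay":0,"az":-7,"claw":0},{"dx":0,"dy":0,"dz":-30,"ax":0,"ay":0,"az":-14,"claw":0},{"dx":0,"dy":0,"dz":-30,"ax":0,"ay":0,"az":-21,"claw":0},{"dx":0,"dy":0,"dz":-30,"ax":0,"ay":0,"az":-28,"claw":0},{"dx":0,"dy":0,"dz":-30,"ax":0,"ay":0,"az":-35,"claw":0},{"dx":0,"dy":0,"dz":-30,"ax":0,"ay":0,"az":-42,"claw":0},{"dx":0,"dy":0,"dz":-30,"ax":0,"ay":0,"az":-49,"claw":0},{"dx":0,"dy":0,"dz":-30,"ax":0,"ay":0,"az":-56,"claw":0},{"dx":0,"dy":0,"dz":-30,"ax":0,"ay":0,"az":-63,"claw":0},{"dx":0,"dy":0,"dz":-30,"ax":0,"ay":0,"az":-70,"claw":0}]';python3 -m pendant '[{"dx":0,"dy":0,"dz":0,"ax":0,"ay":0,"az":-7,"claw":0},{"dx":0,"dy":0,"dz":0,"ax":0,"ay":0,"az":-14,"claw":0},{"dx":0,"dy":0,"dz":0,"ax":0,"ay":0,"az":-21,"claw":0},{"dx":0,"dy":0,"dz":0,"ax":0,"ay":0,"az":-28,"claw":0},{"dx":0,"dy":0,"dz":0,"ax":0,"ay":0,"az":-35,"claw":0},{"dx":0,"dy":0,"dz":0,"ax":0,"ay":0,"az":-42,"claw":0},{"dx":0,"dy":0,"dz":0,"ax":0,"ay":0,"az":-49,"claw":0},{"dx":0,"dy":0,"dz":0,"ax":0,"ay":0,"az":-56,"claw":0},{"dx":0,"dy":0,"dz":0,"ax":0,"ay":0,"az":-63,"claw":0},{"dx":0,"dy":0,"dz":0,"ax":0,"ay":0,"az":-70,"claw":0}]';python3 -m pendant '[{"dx":0,"dy":0,"dz":0,"ax":0,"ay":0,"az":-7,"claw":0},{"dx":0,"dy":0,"dz":0,"ax":0,"ay":0,"az":-14,"claw":0},{"dx":0,"dy":0,"dz":0,"ax":0,"ay":0,"az":-21,"claw":0},{"dx":0,"dy":0,"dz":0,"ax":0,"ay":0,"az":-28,"claw":0},{"dx":0,"dy":0,"dz":0,"ax":0,"ay":0,"az":-35,"claw":0},{"dx":0,"dy":0,"dz":0,"ax":0,"ay":0,"az":-40,"claw":0},{"dx":0,"dy":0,"dz":0,"ax":0,"ay":0,"az":-40,"claw":0}]'
python3 - <<'E'
from h import *
s=observe()
print({k:np.round(s[k],3) for k in ['qpos','position','tool_rot','force']})
E
```

```text
clock: 14.3
position: [0.4863, 0.1144, 0.1731]
tool_rot: [3.123, 0.019, -0.344]
force: [0.5, -0.3, 0.7]
grip_width: 0.0
clock: 15.13
position: [0.4863, 0.1145, 0.1731]
tool_rot: [-3.13, 0.024, 0.879]
force: [0.1, -0.4, 0.8]
grip_width: 0.0004
clock: 15.72
position: [0.4863, 0.1144, 0.1729]
tool_rot: [-3.117, 0.01, 1.575]
force: [0.4, 0.6, 0.2]
grip_width: -0.0001
{'qpos': array([ 0.426,  0.637, -1.091,  1.925,  0.659,  1.027,  0.607]), 'position': array([0.486, 0.114, 0.173]), 'tool_rot': array([-3.117,  0.01 ,  1.575]), 'force': array([0.384, 0.559, 0.244])}
```

```bash
python3 -m pendant '[{"dx":-4,"dy":4.4,"dz":20,"ax":0,"ay":0,"az":0,"claw":0},{"dx":-4,"dy":4.4,"dz":35,"ax":0,"ay":0,"az":0,"claw":0},{"dx":-4,"dy":4.4,"dz":45,"ax":0,"ay":0,"az":0,"claw":0},{"dx":-4,"dy":4.4,"dz":50,"ax":0,"ay":0,"az":0,"claw":0}]';python3 -m pendant '[{"dx":0,"dy":-0.5,"dz":1.5,"ax":0,"ay":0,"az":0,"claw":0},{"dx":0,"dy":-1.5,"dz":3,"ax":0,"ay":0,"az":0,"claw":0}]'
python3 - <<'E'
from h import *
s=observe()
print({k:np.round(s[k],3) for k in ['qpos','position','tool_rot','force']})
for n,c in dict(scene=(235,160,295,240)).items():
    F=eyes.grab_frame(n);crop(F['image'],*c,7,f'pics/{n}19.png')
E
```

```text
clock: 16.05
position: [0.4893, 0.1099, 0.1223]
tool_rot: [-3.116, 0.011, 1.569]
force: [-0.9, -0.1, 0.0]
grip_width: -0.0001
clock: 16.22
position: [0.4887, 0.1102, 0.121]
tool_rot: [-3.119, 0.01, 1.57]
force: [0.7, -2.0, 3.3]
grip_width: 0.0004
{'qpos': array([ 0.383,  0.705, -1.022,  1.964,  0.749,  0.943,  0.541]), 'position': array([0.489, 0.11 , 0.121]), 'tool_rot': array([-3.119,  0.01 ,  1.57 ]), 'force': array([ 0.666, -2.037,  3.311])}
```

View pics/scene19.png

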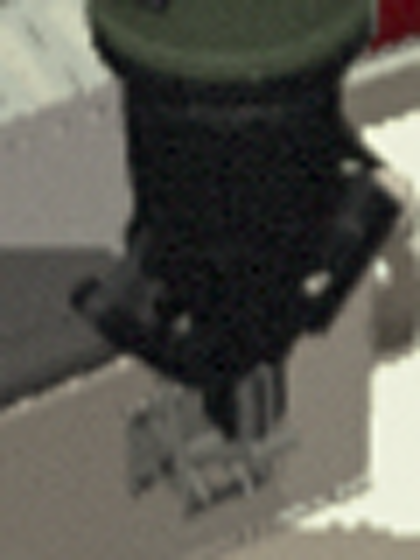

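```bash
python3 -m pendant '[{"dx":0,"dy":-1.5,"dz":2,"ax":0,"ay":0,"az":0,"claw":0},{"dx":0,"dy":-3,"dz":4.5,"ax":0,"ay":0,"az":0,"claw":0},{"dx":0,"dy":-4.5,"dz":7,"ax":0,"ay":0,"az":0,"claw":0}]';python3 -m pendant '[{"dx":0,"dy":-1,"dz":2.5,"ax":0,"ay":0,"az":0,"claw":0},{"dx":0,"dy":-2,"dz":5,"ax":0,"ay":0,"az":0,"claw":0}]';python3 -m pendant '[{"dx":0,"dy":-1,"dz":2.5,"ax":0,"ay":0,"az":0,"claw":0},{"dx":0,"dy":-2,"dz":5,"ax":0,"ay":0,"az":0,"claw":0}]'
```

```text
clock: 16.52
position: [0.4842, 0.1102, 0.1144]
tool_rot: [-3.119, 0.01, 1.57]
force: [-0.6, 0.2, 8.6]
grip_width: -0.0002
clock: 16.68
position: [0.482, 0.1102, 0.1095]
tool_rot: [-3.119, 0.01, 1.57]
force: [-0.0, -0.5, 11.0]
grip_width: -0.0007
clock: 16.85
position: [0.4798, 0.1102, 0.1045]
tool_rot: [-3.119, 0.01, 1.57]
force: [-1.9, 0.9, 10.6]
grip_width: 0.0003
```

```bash
python3 -m pendant '[{"dx":0,"dy":-1,"dz":2.5,"ax":0,"ay":0,"az":0,"claw":0},{"dx":0,"dy":-2,"dz":5,"ax":0,"ay":0,"az":0,"claw":0}]';python3 -m pendant '[{"dx":0,"dy":-1.2,"dz":2.5,"ax":0,"ay":0,"az":0,"claw":0},{"dx":0,"dy":-2.5,"dz":5,"ax":0,"ay":0,"az":0,"claw":0}]';python3 -m pendant '[{"dx":0,"dy":-1.5,"dz":2.5,"ax":0,"ay":0,"az":0,"claw":0},{"dx":0,"dy":-3,"dz":5,"ax":0,"ay":0,"az":0,"claw":0}]'
python3 - <<'E'
from h import *
s=observe()
print({k:np.round(s[k],3) for k in ['qpos','position','tool_rot','force']})
for n,c in dict(scene=(235,160,295,240)).items():
    F=eyes.grab_frame(n);crop(F['image'],*c,7,f'pics/{n}20.png')
E
```

```text
clock: 17.02
position: [0.4778, 0.1102, 0.0996]
tool_rot: [-3.119, 0.01, 1.57]
force: [0.2, 0.3, 9.2]
grip_width: -0.0002
clock: 17.18
position: [0.4761, 0.1102, 0.0948]
tool_rot: [-3.121, 0.009, 1.57]
force: [6.0, -0.4, 6.7]
grip_width: -0.0
clock: 17.35
position: [0.4731, 0.1101, 0.0899]
tool_rot: [-3.121, 0.009, 1.57]
force: [5.4, -0.4, 6.4]
grip_width: 0.0001
{'qpos': array([ 0.356,  0.73 , -0.984,  2.023,  0.81 ,  0.871,  0.473]), 'position': array([0.473, 0.11 , 0.09 ]), 'tool_rot': array([-3.121,  0.009,  1.57 ]), 'force': array([ 5.386, -0.378,  6.36 ])}
```

View pics/scene20.png

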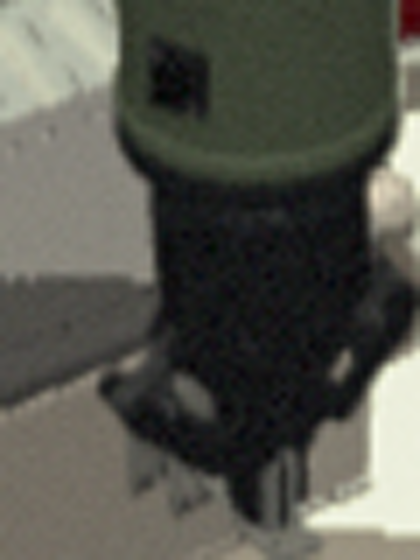

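```bash
python3 -m pendant '[{"dx":0,"dy":-1.5,"dz":2.5,"ax":0,"ay":0,"az":0,"claw":0},{"dx":0,"dy":-3,"dz":5,"ax":0,"ay":0,"az":0,"claw":0}]';python3 -m pendant '[{"dx":0,"dy":-1,"dz":2.5,"ax":0,"ay":0,"az":0,"claw":0},{"dx":0,"dy":-2,"dz":5,"ax":0,"ay":0,"az":0,"claw":0}]';python3 -m pendant '[{"dx":0,"dy":-0.5,"dz":2,"ax":0,"ay":0,"az":0,"claw":0},{"dx":0,"dy":0,"dz":4,"ax":0,"ay":0,"az":0,"claw":0}]'
```

```text
clock: 17.57
position: [0.4699, 0.11, 0.085]
tool_rot: [-3.121, 0.009, 1.57]
force: [3.6, -0.1, 6.4]
grip_width: -0.0001
clock: 17.73
position: [0.4673, 0.1099, 0.0798]
tool_rot: [-3.12, 0.009, 1.57]
force: [2.8, 0.4, 3.9]
grip_width: -0.0001
clock: 17.9
position: [0.4666, 0.1096, 0.0754]
tool_rot: [-3.119, 0.01, 1.57]
force: [0.9, 1.2, 2.0]
grip_width: -0.0
```

Load is fading. Now slower, towards the stop.

```bash
python3 -m pendant '[{"dx":0,"dy":0,"dz":1.5,"ax":0,"ay":0,"az":0,"claw":0},{"dx":0,"dy":0,"dz":3,"ax":0,"ay":0,"az":0,"claw":0}]';python3 -m pendant '[{"dx":0,"dy":0,"dz":1,"ax":0,"ay":0,"az":0,"claw":0},{"dx":0,"dy":0,"dz":2,"ax":0,"ay":0,"az":0,"claw":0}]';python3 -m pendant '[{"dx":0,"dy":0,"dz":0.5,"ax":0,"ay":0,"az":0,"claw":0},{"dx":0,"dy":0,"dz":1,"ax":0,"ay":0,"az":0,"claw":0}]'
python3 - <<'E'
from h import *
s=observe()
print({k:np.round(s[k],3) for k in ['qpos','position','tool_rot','force']})
for n,c in dict(scene=(220,160,300,250)).items():
    F=eyes.grab_frame(n);crop(F['image'],*c,6,f'pics/{n}21.png')
E
```

```text
clock: 18.07
position: [0.4663, 0.1094, 0.0721]
tool_rot: [-3.118, 0.01, 1.57]
force: [1.4, 0.8, 1.0]
grip_width: -0.0001
clock: 18.23
position: [0.4662, 0.1093, 0.07]
tool_rot: [-3.117, 0.01, 1.57]
force: [-0.4, -0.0, 0.3]
grip_width: 0.0006
clock: 18.4
position: [0.4663, 0.1094, 0.0691]
tool_rot: [-3.118, 0.01, 1.57]
force: [0.5, 0.5, -0.1]
grip_width: 0.0002
{'qpos': array([ 0.334,  0.754, -0.954,  2.047,  0.851,  0.834,  0.433]), 'position': array([0.466, 0.109, 0.069]), 'tool_rot': array([-3.118,  0.01 ,  1.57 ]), 'force': array([ 0.479,  0.537, -0.065])}
```

View pics/scene21.png

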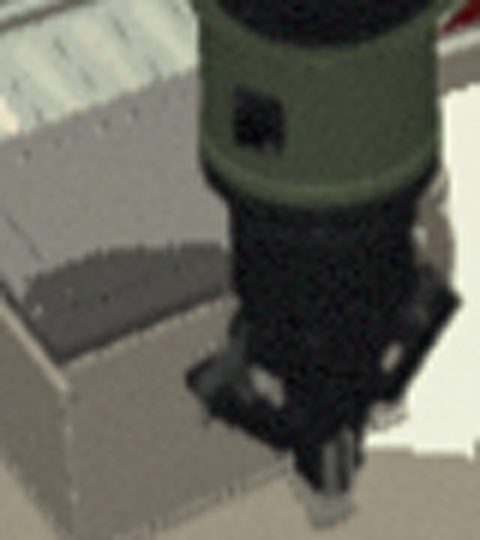

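```bash
python3 -m pendant '[{"dx":0,"dy":0,"dz":1.5,"ax":0,"ay":0,"az":0,"claw":0},{"dx":0,"dy":0,"dz":3,"ax":0,"ay":0,"az":0,"claw":0}]';python3 -m pendant '[{"dx":0,"dy":0,"dz":1,"ax":0,"ay":0,"az":0,"claw":0},{"dx":0,"dy":0,"dz":2,"ax":0,"ay":0,"az":0,"claw":0}]'
```

```text
clock: 18.62
position: [0.4663, 0.1094, 0.0661]
tool_rot: [-3.118, 0.01, 1.57]
force: [0.5, -0.1, 0.2]
grip_width: 0.0001
clock: 18.78
position: [0.4662, 0.1094, 0.0641]
tool_rot: [-3.118, 0.01, 1.57]
force: [-0.6, 0.3, 0.2]
grip_width: -0.0001
```

```bash
python3 -m pendant '[{"dx":0,"dy":0,"dz":0.5,"ax":0,"ay":0,"az":0,"claw":0},{"dx":0,"dy":0,"dz":1,"ax":0,"ay":0,"az":0,"claw":0}]'
```

```text
clock: 18.95
position: [0.4662, 0.1094, 0.0631]
tool_rot: [-3.118, 0.01, 1.57]
force: [-0.2, -0.1, 0.1]
grip_width: -0.0
```

```bash
python3 -m pendant '[{"dx":0,"dy":0,"dz":0.5,"ax":0,"ay":0,"az":0,"claw":0},{"dx":0,"dy":0,"dz":1,"ax":0,"ay":0,"az":0,"claw":0}]'; python3 -m pendant '[{"dx":0,"dy":0,"dz":0.4,"ax":0,"ay":0,"az":0,"claw":0},{"dx":0,"dy":0,"dz":0.7,"ax":0,"ay":0,"az":0,"claw":0}]'; python3 -m pendant '[{"dx":0,"dy":0,"dz":0.3,"ax":0,"ay":0,"az":0,"claw":0},{"dx":0,"dy":0,"dz":0.6,"ax":0,"ay":0,"az":0,"claw":0}]'
```

```text
clock: 19.12
position: [0.4662, 0.1093, 0.0622]
tool_rot: [-3.118, 0.01, 1.57]
force: [0.3, 0.2, 1.1]
grip_width: 0.0002
clock: 19.28
position: [0.4663, 0.1094, 0.0618]
tool_rot: [-3.118, 0.01, 1.57]
force: [-2.1, -1.2, 12.1]
grip_width: -0.0003
clock: 19.45
position: [0.4664, 0.1095, 0.0615]
tool_rot: [-3.119, 0.01, 1.57]
force: [-3.9, -1.9, 22.6]
grip_width: -0.0
```

```bash
python3 -m pendant '[{"dx":0,"dy":0,"dz":-0.35,"ax":0,"ay":0,"az":0,"claw":0},{"dx":0,"dy":0,"dz":-0.35,"ax":0,"ay":0,"az":0,"claw":0}]'; python3 -m pendant '[{"dx":0,"dy":0,"dz":0,"ax":0,"ay":0,"az":0,"claw":0},{"dx":0,"dy":0,"dz":0,"ax":0,"ay":0,"az":0,"claw":0},{"dx":0,"dy":0,"dz":0,"ax":0,"ay":0,"az":0,"claw":0},{"dx":0,"dy":0,"dz":0,"ax":0,"ay":0,"az":0,"claw":0},{"dx":0,"dy":0,"dz":0,"ax":0,"ay":0,"az":0,"claw":0},{"dx":0,"dy":0,"dz":0,"ax":0,"ay":0,"az":0,"claw":0},{"dx":0,"dy":0,"dz":0,"ax":0,"ay":0,"az":0,"claw":0},{"dx":0,"dy":0,"dz":0,"ax":0,"ay":0,"az":0,"claw":0}]'
python3 - <<'E'
from h import *
s=observe();print(s['force'])
for n,c in dict(scene=(210,160,310,260),top=(200,190,320,280)).items():
    F=eyes.grab_frame(n);crop(F['image'],*c,6,f'pics/{n}22.png')
E
```

```text
clock: 19.62
position: [0.4664, 0.1094, 0.0618]
tool_rot: [-3.119, 0.01, 1.57]
force: [-2.9, -0.6, 13.3]
grip_width: 0.0002
clock: 20.28
position: [0.4664, 0.1094, 0.0618]
tool_rot: [-3.119, 0.01, 1.57]
force: [-2.2, -1.9, 13.5]
grip_width: -0.0001
[-2.23846481 -1.88659219 13.5276012 ]
```

View pics/scene22.png

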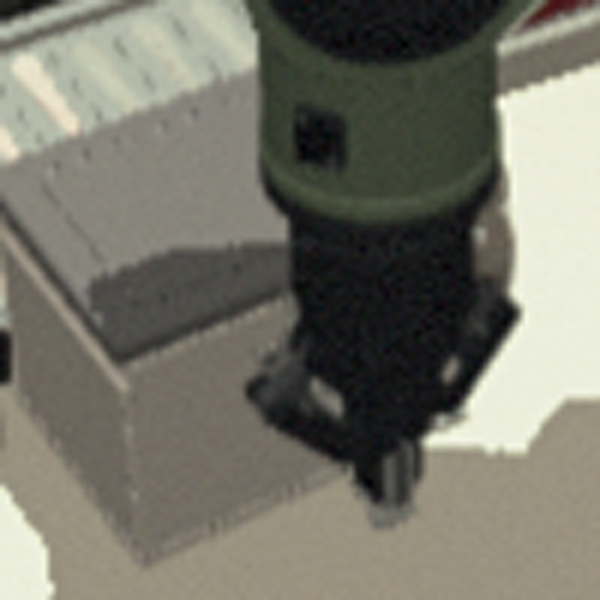

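```bash
python3 -m pendant '[{"dx":0,"dy":-3,"dz":-10,"ax":0,"ay":0,"az":0,"claw":0},{"dx":0,"dy":-8,"dz":-35,"ax":0,"ay":0,"az":0,"claw":0},{"dx":0,"dy":-12,"dz":-65,"ax":0,"ay":0,"az":0,"claw":0},{"dx":30,"dy":-12,"dz":-85,"ax":0,"ay":0,"az":0,"claw":0},{"dx":65,"dy":-12,"dz":-90,"ax":0,"ay":0,"az":0,"claw":0},{"dx":100,"dy":-12,"dz":-100,"ax":0,"ay":0,"az":0,"claw":0},{"dx":130,"dy":-12,"dz":-110,"ax":0,"ay":0,"az":0,"claw":0},{"dx":130,"dy":-12,"dz":-110,"ax":0,"ay":0,"az":0,"claw":0}]'
python3 - <<'E'
from h import *
s=observe();print(s['force'],s['position'])
for n,c in dict(scene=(220,160,300,260),top=(200,190,320,280)).items():
    F=eyes.grab_frame(n);crop(F['image'],*c,6,f'pics/{n}23.png')
E
```

```text
clock: 21.05
position: [0.4561, 0.2469, 0.1729]
tool_rot: [-3.12, 0.005, 1.576]
force: [-0.9, 0.7, -0.4]
grip_width: -0.0004
[-0.85009194  0.69869595 -0.35765797] [0.45607177 0.24688894 0.17291106]
```

View pics/scene23.png

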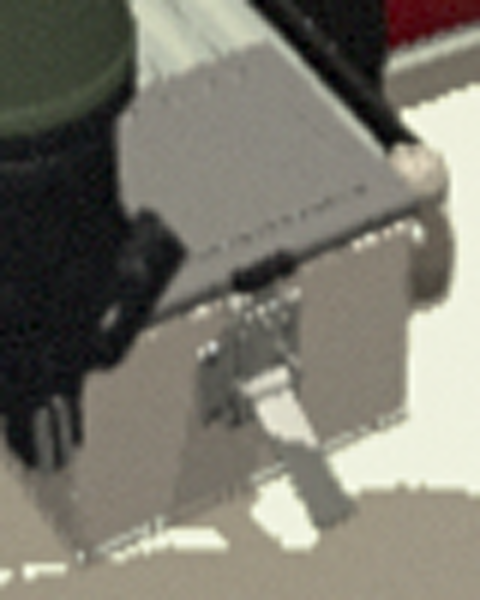

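View pics/top23.png

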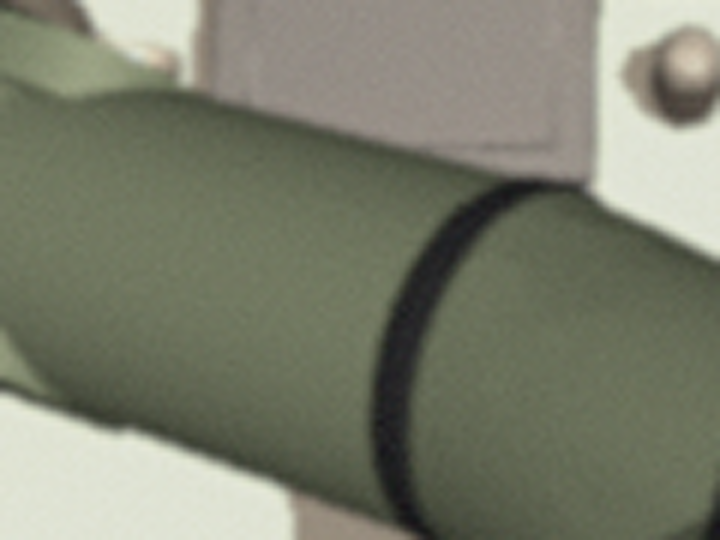

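Run:
```python
from h import *
F=eyes.grab_frame('scene')
for L in (0,.1,.2,.3):
    q=np.array([[.603+(-81-69*np.cos(L-.5236))/1e3,.111,(85+69*np.sin(L-.5236))/1e3]])
    print(L,((proj(F,q)-[220,160]+.5)*6).round(0).tolist())
print('bar',((proj(F,np.array([[.603-.0735,.111,.1365+.022]]))-[220,160]+.5)*6).round(0))
```

```text
0 [[332.0, 516.0]]
0.1 [[335.0, 511.0]]
0.2 [[339.0, 505.0]]
0.3 [[341.0, 498.0]]
bar [[249. 250.]]
```

```bash
python3 -c "
from workcell import job_done
print(job_done())"
```

```text
the job is handed in; nothing more can be done
None
```

The lid is closed, the bail is hooked over the keeper, and the lever is home past its snap-over point. I handed the job in at about 21 s; no verdict is reported.

**What I did**
- **Lid:** I pushed the front edge down onto the seal with about 6 N.
- **Bail:** I pinched the grip bar and lifted the crossbar over the lip. I then lowered it until it touched the groove floor, where the force peaked at about 20 N. The lever then stood at about 1.25 rad, inside the 1.0 to 1.35 expected when hooked.
- **Lever:** My first press stopped partway because two wrist joints reached their range limits. I backed off, turned the tool half a turn and pressed again. The load peaked at about 11 N, faded, and the lever then snapped to its stop.
- **Seating push:** I held about 13.5 N on the stop for about 0.8 s.

**Last checks**
- The final picture shows the lid shut, the lever within about 0.1 rad of home and the bail upright at the keeper. The picture can't confirm the 0.06 rad limit, but the fingers met the stop within about 1 mm of the height expected for the home position.
- The robot was clear, with no contact force on the tool. I saw no bystander move, though the arm hid part of the final views.

**What didn't fit or wasn't checked**
- The seating push briefly reached about 22.6 N, above the 10 to 20 N asked but below the 30 N limit.
- The bail's grip bar appears a few millimetres lower and further out than I predicted. That would fit the crossbar resting against the lip with the seal squeezed.
- I could not read the seal squeeze directly. I infer it from the load and the snap-over.

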